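Gauge two fired stoneware sleeves on a stepped pin and sort them

TASK

Take the loose cover plate off the sleeve gauge and lay it flat, grip upwards, on the cork mat. Then, one sleeve at a time, gently slide each of the two stoneware sleeves upright down the gauge pin as far as it will go, and before touching the other sleeve stand it where it belongs: a sleeve that goes right down to the gauge's base goes upright in the blue crate, one that stops on the pin's shoulder goes upright in the low wooden tray. Leave the lidded clay pot and the clay cup standing where they are.

Things in the scene. Friction and masses are not known exactly. Their poses are not given: they have to be found in the camera images.
- gauge: fixed gauge: dark steel base 90 (x) by 180 (y) by 16 mm, origin under its centre. Gauge pin upright at the centre: 24 mm diameter from z 16 mm up to a flat shoulder at z 41, then a 15 mm nose up to z 66, tip tapered. Two 14 mm posts at y = -68 and +68 mm carry the cover: shoulder at z 78 mm, 7 mm pins above it up to z 90. Close the fingers along its x to stay clear of the posts
- cover: loose aluminium cover plate, 60 mm (x) by 180 mm (y) by 5 mm, 180 g, lying over the gauge on its two post pins, which pass through 13 mm holes 68 mm either side of the middle. Origin at the centre of its underside, z up. On top in the middle a black bar grip, 14 mm (x) by 50 mm (y), from z 5 to 37 mm: pinch it along x
- mat: fixed cork mat flat on the bench, 110 mm (x) by 200 mm (y), 3 mm thick, origin at the centre of its underside; the cover is laid here, its middle over the mat
- sleeve_a: loose stoneware sleeve (short thick tube, about 0.1 kg), 46 mm outside diameter, 42 mm tall, standing on end; origin at the centre of its underside, z along its bore. The bore, open at both ends, has not been measured: sleeves come with bores of about 28 mm (go down to the gauge base) or 19 mm (stop on the shoulder)
- sleeve_b: the other sleeve, the same outside: 46 mm diameter, 42 mm tall, origin at the centre of its underside, z along its bore; bore not measured either
- crate: fixed blue plastic crate with an open top, lined with newspaper, 200 mm (x) by 160 mm (y), walls 50 mm high and 5 mm thick, inner floor 5 mm above the bench; origin at the centre of its underside. For sleeves that go right down
- tray: fixed low wooden tray, 150 mm (x) by 140 mm (y), walls 18 mm high and 7 mm thick, inner floor 7 mm above the bench; origin at the centre of its underside. For sleeves that stop on the shoulder
- pot: bystander: lidded clay pot, 72 mm diameter, 74 mm tall, origin under its centre; leave alone
- cup: bystander: clay cup, 68 mm diameter, 55 mm tall, origin under its centre; leave alone
Not all that is in view belongs to the job. Leave any purple look-alike of the sleeve_a alone.

How it is judged (in metres and radians):
On the way, in this order (a step that is already met when the one before it is completed fails the run):
1. the cover plate lies flat on the cork mat, grip upwards (x of cover in the frame of mat between -0.055 and 0.055 m and y of cover in the frame of mat between -0.09 and 0.09 m and height (world z) of cover below 0.01 m and angle between cover's own z axis and vertical below 0.12 rad), for 0.2 s.
2. one sleeve has been slid down the gauge pin as far as it goes (to the base, or resting on the shoulder), the other sleeve still where it was ((((horizontal distance between sleeve_a and gauge below 0.005 m and z of sleeve_a in the frame of gauge between 0.012 and 0.02 m and angle between sleeve_a's own z axis and vertical below 0.12 rad) and distance of sleeve_b from where it was at the start of the episode below 0.015 m) or (((horizontal distance between sleeve_b and gauge below 0.005 m and z of sleeve_b in the frame of gauge between 0.036 and 0.045 m and angle between sleeve_b's own z axis and vertical below 0.12 rad) and contact force between sleeve_b and gauge above 0.2 N) and distance of sleeve_a from where it was at the start of the episode below 0.015 m))), for 0.2 s.
3. that sleeve stands released in its place (right down: crate; stopped on the shoulder: tray), the other sleeve still where it was ((((x of sleeve_a in the frame of crate between -0.075 and 0.075 m and y of sleeve_a in the frame of crate between -0.055 and 0.055 m and z of sleeve_a in the frame of crate below 0.01 m and angle between sleeve_a's own z axis and vertical below 0.12 rad and linear speed of sleeve_a below 0.03 m/s and contact force between sleeve_a and the fingers below 0.05 N) and distance of sleeve_b from where it was at the start of the episode below 0.015 m) or ((x of sleeve_b in the frame of tray between -0.05 and 0.05 m and y of sleeve_b in the frame of tray between -0.045 and 0.045 m and z of sleeve_b in the frame of tray below 0.012 m and angle between sleeve_b's own z axis and vertical below 0.12 rad and linear speed of sleeve_b below 0.03 m/s and contact force between sleeve_b and the fingers below 0.05 N) and distance of sleeve_a from where it was at the start of the episode below 0.015 m))), for 0.2 s.
4. the other sleeve has been slid down the gauge pin as far as it goes (to the base, or resting on the shoulder) (((((horizontal distance between sleeve_b and gauge below 0.005 m and z of sleeve_b in the frame of gauge between 0.036 and 0.045 m and angle between sleeve_b's own z axis and vertical below 0.12 rad) and contact force between sleeve_b and gauge above 0.2 N) and (x of sleeve_a in the frame of crate between -0.075 and 0.075 m and y of sleeve_a in the frame of crate between -0.055 and 0.055 m and z of sleeve_a in the frame of crate below 0.01 m and angle between sleeve_a's own z axis and vertical below 0.12 rad and linear speed of sleeve_a below 0.03 m/s and contact force between sleeve_a and the fingers below 0.05 N)) or ((horizontal distance between sleeve_a and gauge below 0.005 m and z of sleeve_a in the frame of gauge between 0.012 and 0.02 m and angle between sleeve_a's own z axis and vertical below 0.12 rad) and (x of sleeve_b in the frame of tray between -0.05 and 0.05 m and y of sleeve_b in the frame of tray between -0.045 and 0.045 m and z of sleeve_b in the frame of tray below 0.012 m and angle between sleeve_b's own z axis and vertical below 0.12 rad and linear speed of sleeve_b below 0.03 m/s and contact force between sleeve_b and the fingers below 0.05 N)))), for 0.2 s.
At the end, for the whole second after the job is handed in: Both sleeves upright (0.12 rad), released, on the floor: the one reaching the gauge base in the crate, within 75 mm (x), 55 mm (y) of its middle; the one stopping on the shoulder in the tray, within 50, 45 mm. Cover flat on the mat, grip up, middles within 55, 90 mm (all of step 1 and x of sleeve_a in the frame of crate between -0.075 and 0.075 m and y of sleeve_a in the frame of crate between -0.055 and 0.055 m and z of sleeve_a in the frame of crate below 0.01 m and angle between each of sleeve_a, sleeve_b's own z axis and vertical below 0.12 rad and linear speed of each of sleeve_a, sleeve_b below 0.03 m/s and contact force between each of sleeve_a, sleeve_b and the fingers below 0.05 N and x of sleeve_b in the frame of tray between -0.05 and 0.05 m and y of sleeve_b in the frame of tray between -0.045 and 0.045 m and z of sleeve_b in the frame of tray below 0.012 m); the robot touches nothing.
It fails at once if the lidded pot or the cup is moved more than 40 mm (distance of any of pot, cup from where it was at the start of the episode above 0.04 m).
It fails at once if a sleeve is pressed or knocked against the gauge with more than 45 N (contact force between any of sleeve_a, sleeve_b and gauge above 45 N).
It fails at once if a sleeve is dropped or knocked hard (more than 60 N) onto the crate or tray (contact force between any of sleeve_a, sleeve_b and crate above 60 N or contact force between any of sleeve_a, sleeve_b and tray above 60 N).
It also fails if it takes over 72 s, if anything falls off the work surface, if the arm or the gripper's body presses on something with over 40 N, if the wrist force passes 120 N, or if a joint passes its speed limit or range.

ROBOT

A 6-joint arm with a two-finger parallel gripper is mounted at the origin on the work surface. World frame = base frame: x ahead of the robot, y to its left, z up, the work surface at z = 0. Lengths are in mm, angles in rad, forces in N, time in s.
With the tool pointing down it reaches from about 350 to 775 mm from the base axis. Payload 7.3 kg.
Tool frame: the origin (TCP) lies midway between the tips of the shut fingers; the grasp point (between the pads) lies 19 mm behind it; x points along the fingers, y is the direction in which the jaws open and shut, and the axes are right-handed (so a half turn about x gives the same grasp; the last joint's range is limited). The gripper opens to 92 mm and grips with 3 to 60 N. Pads are 19 mm wide; open, the fingers measure 130 mm over their backs; the gripper's body (75 mm by 190 mm) begins 47 mm behind the grasp point.
Start: joints at [-1.408, 0.342, 1.524, -0, 1.275, -0.146], TCP at [159.578, -500.18, 226.741] pointing down, gripper open.
Joint ranges: [-2.53, 2.53], [-0.77, 2.02], [0.04, 2.7], [-1, 4.14], [0.28, 2.66], [-3.11, 3.11]. Speed limits (rad/s): [2.57, 2.57, 3.14, 3.14, 3.14, 3.14].

INTERFACE

Orientations are given as [roll, pitch, yaw] about the fixed x, y, z axes, in that order (R = Rz(yaw) Ry(pitch) Rx(roll)).
In Python, from plant import bot gives the robot as it stands. The module is installed in compiled form; this text tells all that it offers.
- The arm moves only by the shell command python3 -m handwheel 'ROWS' [OPENING]. ROWS is JSON, a list that holds one entry, the list of rows, each a list of 4 numbers: the shift along the tool's x, y, z in cm, then the turn about the tool's x in rad. A call has 1 to 8 rows; each row shifts and turns the commanded pose from where the row before left it, along the tool's axes as they then stand; what a row does not reach is not made up. A row lasts 1/12 s, in which the tool goes at most 41.7 mm and 7.16 degrees, less where a joint would pass 70% of its speed; a pose out of reach is approached as far as the arm can. A call is refused whole if a number of a shift passes 4.17 or a number of a turn 0.125, either way. A call with a gripper value outside its range is refused whole. OPENING is the opening, from 0 (shut) to 1 (fully open), set as the call begins (- or left out, the last holds). The fingers move at their own pace and stop on an object; the grip force is fixed at half the most. Time passes only in rows, so rows that do not move let the fingers close. It gives the time, the measured TCP pose, the force and the opening at its end, in the units of the state.
- bot.get_obs(): the state, without advancing time (a new reading comes with each control period).
- bot.capture(name): name is "scene" or "side" or "wrist"; returns (picture, depth): 384x512x3 uint8, red, green, blue; 384x512 float32, mm along the optical axis (not along the pixel's ray), 0 where there is no reading.
- bot.camera_model(name): a dict with "fx", "fy", "cx", "cy" (pixels), "position" and "rotation" of the camera in the world. Camera axes: x right, y down, z forward; pixel columns grow to the right and rows downward; lengths in mm; the calibration is good to about 2 mm. The wrist camera is an equidistant fisheye: a pixel r from the principal point sees the ray r / f radians off the axis. A picture is of the moment at which its call begins: read the wrist's pose just before it. camera_model takes no time and is no camera call; for the wrist camera it gives the pose at the moment of the call.
- bot.close_job(): hands the job in, once; it reports no verdict.
Trained networks look in the newest picture that a camera, given by its name, has taken for a name from the list of things; names that differ only in an ending like _2 or _b are one class to them, and where a whole thing is asked for, a point or a joint stands for the part that bears it (a point fixed in the world has none). Each returns a list of dicts, best first, with "conf" (0 to 1); they miss things now and then, are a little off and sometimes report something else, mostly with a low value. They report only what shows in the picture. A call takes as long as a camera call. They do not tell look-alikes from the thing itself.
- bot.find_in(camera, label): "bbox" ([left, top, width, height] in pixels, round what is visible of it).
- bot.spot_point(camera, label): "point" ([column, row] in pixels: a listed point, or the origin of a listed thing).
The state is a dict: "time": time; "joint_positions": joint angles; "dq": joint speeds; "tau": joint torques, N m; "tool_pos": TCP position; "tcp_rot": TCP orientation; "contact_force": force on the tool from outside, world axes, zero at the start; "moment": the same for the moment, N m; "grip_width": finger opening in mm.
Only numpy, scipy, OpenCV 4.12 (cv2) and the standard library are available. Lean on these libraries where they do the work, as an engineer would, in place of code of your own. Each camera call takes 0.05 s, during which the arm holds its last target.

## Working session

There is one attempt and no reset: what is moved stays moved. The work goes in short steps, Python scripts to look and compute and a shell command to move; the robot and the scene stay as the last step left them, time stands still between calls to the robot, and variables do not carry over. Pictures are saved under pics/ and viewed, and the job is handed in when it is done.

```bash
mkdir -p pics; python3 - <<'E'
from plant import bot
import cv2
o=bot.get_obs()
print({k:o[k] for k in ("time","tool_pos","tcp_rot","contact_force","grip_width")})
for n in ("scene","side","wrist"):
    p,d=bot.capture(n); cv2.imwrite(f"pics/{n}0.png",p[:,:,::-1]); 
    import numpy as np; np.save(f"pics/{n}0.npy",d)
    m=bot.camera_model(n); print(n,m)
    for l in ("gauge","cover","mat","sleeve_a","crate","tray","pot","cup"):
        pass
E
```

```text
{'time': 0.0, 'tool_pos': array([ 159.4944578 , -499.75183098,  226.04759088]), 'tcp_rot': array([-1.72401079,  1.56926484,  1.72632441]), 'contact_force': array([0.84217396, 0.44561591, 0.2761704 ]), 'grip_width': 91.67636135427063}
scene {'fx': 392.8318601339999, 'fy': 392.8318601339999, 'cx': 261.1540373124181, 'cy': 193.1855498371267, 'position': array([1027.0469094 ,  382.73095323,  836.36785776]), 'rotation': array([-2.48713017, -0.01283029,  2.29786881])}
side {'fx': 400.3314962737668, 'fy': 400.3314962737668, 'cx': 255.22917093129416, 'cy': 189.06752801581393, 'position': array([434.6884715 , 645.7948716 , 885.05576332]), 'rotation': array([-2.46785309e+00,  1.30765522e-03, -2.94161835e+00])}
wrist {'fx': 297.3186396354542, 'fy': 297.3186396354542, 'cx': 260.42590583921987, 'cy': 187.58515066970133, 'position': array([ 227.8902752 , -478.65648627,  384.52334453]), 'rotation': array([ 2.87359283e+00,  2.10557168e-03, -1.26247862e+00])}
```

View pics/scene0.png

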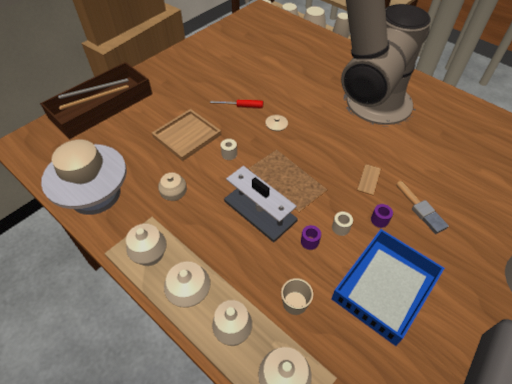

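View pics/side0.png

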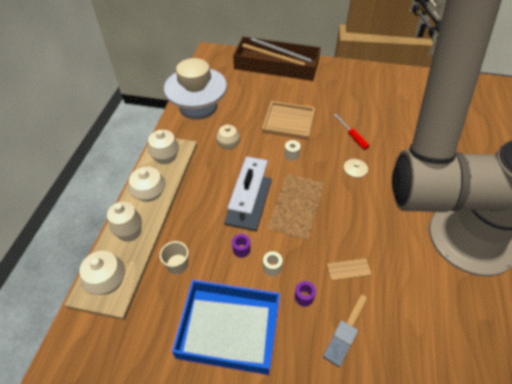

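View pics/wrist0.png

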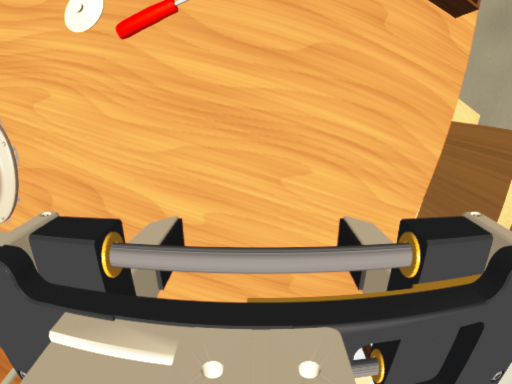

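The scene view shows two grey sleeves at (229,148) and (343,222), and purple look-alikes at (311,236) and (382,214). The gauge with its cover is at (262,200), mat (288,178), tray (187,133), crate (388,283), pot (171,185) and cup (296,295). Next I'll measure these in 3D from the depth images.

```bash
cat > h.py <<'E'
from plant import bot
import numpy as np, cv2
from scipy.spatial.transform import Rotation as Ro
def cam(n):
    m=bot.camera_model(n); return m,Ro.from_euler('xyz',m['rotation']).as_matrix(),np.array(m['position'])
def cloud(n,d):
    m,R,p=cam(n); v,u=np.mgrid[0:384,0:512].astype(float)
    x=(u-m['cx'])/m['fx'];y=(v-m['cy'])/m['fy']
    if n=='wrist':
        r=np.hypot(x,y)+1e-9; t=np.tan(r)/r; x=x*t;y=y*t
    P=np.stack([x*d,y*d,d],-1)@R.T+p
    P[d<=0]=np.nan
    return P
def proj(n,X):
    m,R,p=cam(n); c=(np.atleast_2d(X)-p)@R
    x,y=c[:,0]/c[:,2],c[:,1]/c[:,2]
    if n=='wrist':
        r=np.hypot(x,y)+1e-9; t=np.arctan2(np.hypot(c[:,0],c[:,1]),c[:,2])/r; x=x*t;y=y*t
    return np.stack([x*m['fx']+m['cx'],y*m['fy']+m['cy']],-1)
def st():
    o=bot.get_obs(); R=Ro.from_euler('xyz',o['tcp_rot']).as_matrix()
    return o,R
E
python3 - <<'E'
from h import *
for n in ("scene","side"):
    d=np.load(f"pics/{n}0.npy"); P=cloud(n,d)
    z=P[...,2]; print(n,'table z',np.nanmedian(z[np.abs(z)<15]))
    for l in ("gauge","cover","mat","sleeve_a","crate","tray","pot","cup"):
        for r in bot.find_in(n,l)[:4]:
            b=r['bbox']
            if r['conf']<.3: continue
            x,y,w,h=[int(round(q)) for q in b]
            s=P[y:y+h,x:x+w].reshape(-1,3); s=s[~np.isnan(s[:,0])]
            t=s[s[:,2]>np.percentile(s[:,2],97)-4]
            print(l,round(r['conf'],2),b,'top',np.percentile(s[:,2],97).round(),'bb mid',((t[:,:2].max(0)+t[:,:2].min(0))/2).round(),'ext',np.ptp(t[:,:2],axis=0).round())
E
```

```text
scene table z 1.0406693093050308
gauge 0.59 [225.1, 176.6, 72.4, 67.0] top 102.0 bb mid [588.   3.] ext [17. 50.]
cover 0.96 [228.3, 167.0, 69.6, 54.0] top 110.0 bb mid [588.   3.] ext [17. 50.]
sleeve_a 0.84 [222.0, 138.8, 19.2, 22.1] top 45.0 bb mid [ 499. -196.] ext [45. 45.]
sleeve_a 0.66 [300.1, 222.8, 21.3, 25.1] top 44.0 bb mid [575. 153.] ext [46. 44.]
sleeve_a 0.55 [371.8, 200.3, 22.7, 26.6] top 44.0 bb mid [404. 247.] ext [45. 45.]
crate 0.83 [333.7, 227.6, 110.1, 121.4] top 51.0 bb mid [556. 353.] ext [207. 166.]
tray 0.88 [149.5, 107.0, 71.8, 53.7] top 19.0 bb mid [ 528. -312.] ext [156. 213.]
pot 0.82 [154.9, 172.8, 29.5, 26.6] top 72.0 bb mid [ 698. -209.] ext [16. 20.]
cup 0.79 [283.4, 280.7, 28.4, 32.5] top 56.0 bb mid [719. 224.] ext [67. 67.]
side table z -0.6593440410961193
gauge 0.73 [224.4, 176.6, 50.2, 53.2] top 92.0 bb mid [584.  32.] ext [15. 81.]
cover 0.61 [228.3, 157.9, 37.3, 54.7] top 113.0 bb mid [584.   3.] ext [15. 50.]
mat 0.92 [268.6, 174.6, 55.6, 66.0] top 5.0 bb mid [457. -13.] ext [174. 245.]
sleeve_a 0.87 [296.0, 280.3, 19.7, 23.5] top 43.0 bb mid [401. 249.] ext [44. 46.]
sleeve_a 0.76 [264.0, 250.3, 15.9, 26.7] top 43.0 bb mid [489. 188.] ext [39. 45.]
sleeve_a 0.65 [286.6, 143.5, 12.9, 17.1] top 43.0 bb mid [ 492. -190.] ext [38. 35.]
sleeve_a 0.57 [231.8, 235.4, 16.8, 21.4] top 43.0 bb mid [572. 154.] ext [42. 43.]
crate 0.94 [171.9, 280.9, 106.8, 91.2] top 50.0 bb mid [554. 354.] ext [205. 167.]
tray 0.74 [261.6, 101.5, 51.2, 37.5] top 18.0 bb mid [ 526. -343.] ext [151. 148.]
pot 0.6 [215.2, 125.1, 28.1, 21.5] top 69.0 bb mid [ 693. -207.] ext [15. 15.]
cup 0.79 [160.0, 242.0, 30.3, 35.2] top 55.0 bb mid [717. 225.] ext [67. 67.]
cup 0.48 [228.6, 158.6, 38.0, 55.0] top 113.0 bb mid [584.   3.] ext [15. 50.]
```

```bash
python3 - <<'E'
import cv2
a=cv2.imread('pics/scene0.png');c=a[130:260,140:420];cv2.imwrite('pics/c0.png',cv2.resize(c,None,fx=2.8,fy=2.8,interpolation=2))
E
```

```text
(no output)
```

View pics/c0.png

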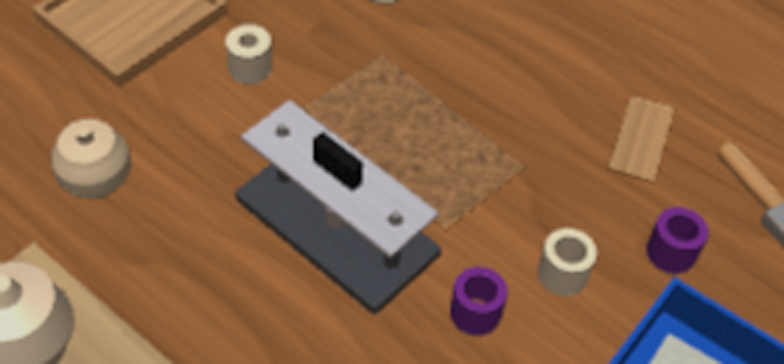

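Two grey-white sleeves fit the description: crop (249,52) with a narrow bore at about world (499,-196), and crop (568,262) with a wider bore at about (489,188). The ones at crop (478,300) and (680,240) are purple look-alikes, so I leave them alone. Now for the orientations and refined positions.

```bash
python3 - <<'E'
from h import *
def rect(s):
    (c,(w,h),a)=cv2.minAreaRect(s[:,:2].astype(np.float32)); 
    if w>h: w,h,a=h,w,a-90
    return np.round(c,1),round(w),round(h),'longaxis from +y deg',round((a+45)%90-45 if False else a,1)
for n in ("scene","side"):
    d=np.load(f"pics/{n}0.npy"); P=cloud(n,d); img=cv2.imread(f"pics/{n}0.png"); hsv=cv2.cvtColor(img,cv2.COLOR_BGR2HSV)
    off=np.nanmedian(P[...,2][np.abs(P[...,2])<15]); P[...,2]-=off
    def sel(x0,x1,y0,y1,z0,z1,extra=None):
        with np.errstate(invalid='ignore'):
            m=(P[...,0]>x0)&(P[...,0]<x1)&(P[...,1]>y0)&(P[...,1]<y1)&(P[...,2]>z0)&(P[...,2]<z1)
        if extra is not None:m&=extra
        return P[m]
    print(n,off)
    print('plate',rect(sel(530,650,-120,120,78,90)))
    print('grip',rect(sel(550,620,-60,60,109,120)))
    g=sel(520,660,-130,130,11,20); print('base',rect(g))
    print('tray rim',rect(sel(430,620,-430,-235,14,22)))
    print('crate rim',rect(sel(430,680,255,460,45,55)))
    # mat
    for nm,(x,y) in dict(A=(497,-194),B=(489,188),pot=(695,-208),cup=(718,225)).items():
        z=(38,46) if nm in 'AB' else ((20,80) if nm=='pot' else (50,60))
        s=sel(x-45,x+45,y-45,y+45,*z); c,r=cv2.minEnclosingCircle(s[:,:2].astype(np.float32)); print(nm,len(s),np.round(c,1),round(r,1),'ztop',s[:,2].max().round(1))
    hh,ss,vv=[hsv[...,i].astype(int) for i in range(3)]
    cork=(ss>60)
    for px in ([(288,178),(310,195),(200,200)] if n=='scene' else [(298,205),(310,190),(350,220)]): print(px,hsv[px[1],px[0]],P[px[1],px[0]].round())
E
```

```text
scene 1.0406693093050308
plate (array([587.6,   1.5]), 62, 182, 'longaxis from +y deg', -2.2)
grip (array([587.6,   2.3]), 15, 49, 'longaxis from +y deg', -3.9)
base (array([587.5,   2.3]), 92, 181, 'longaxis from +y deg', -2.5)
tray rim (array([ 528.3, -344.7]), 145, 152, 'longaxis from +y deg', 87.4)
crate rim (array([556.1, 353.1]), 160, 203, 'longaxis from +y deg', -87.8)
A 141 [ 499.1 -196.3] 23.4 ztop 45.2
B 158 [490.3 187.2] 24.1 ztop 45.5
pot 593 [ 698.4 -205.2] 35.7 ztop 74.5
cup 205 [719.4 223.9] 33.8 ztop 58.5
(288, 178) [ 14 130 137] [456. -13.   6.]
(310, 195) [ 14 128 141] [460.  67.   3.]
(200, 200) [ 13 159 148] [ 666. -140.   -1.]
side -0.6593440410961193
plate (array([584.4,   2.1]), 61, 183, 'longaxis from +y deg', -2.5)
grip (array([584.1,   3.3]), 14, 50, 'longaxis from +y deg', -3.4)
base (array([583.9,   4. ]), 89, 182, 'longaxis from +y deg', -2.7)
tray rim (array([ 524.8, -344.1]), 147, 150, 'longaxis from +y deg', 88.2)
crate rim (array([553.9, 353.7]), 161, 201, 'longaxis from +y deg', -88.0)
A 116 [ 492.5 -196.9] 24.4 ztop 45.7
B 180 [486.5 188. ] 23.0 ztop 46.0
pot 419 [ 692.1 -201.7] 34.8 ztop 75.5
cup 169 [717.  223.9] 34.2 ztop 58.5
(298, 205) [ 16 134 169] [450. -14.   2.]
(310, 190) [ 16 139 172] [424. -72.   3.]
(350, 220) [ 16 167 165] [308.   7.   1.]
```

```bash
python3 - <<'E'
from h import *
m,R,p=cam('scene')
for c in [(383,57),(522,167),(445,228),(305,105)]:
    u,v=c[0]/2.8+140,c[1]/2.8+130
    r=R@np.array([(u-m['cx'])/m['fx'],(v-m['cy'])/m['fy'],1]); t=(4-p[2])/r[2]; print(c,(p+r*t).round())
m,R,p=cam('side')
for u,v in [(284,176),(324,180),(306,237),(270,232)]:
    r=R@np.array([(u-m['cx'])/m['fx'],(v-m['cy'])/m['fy'],1]); t=(2.4-p[2])/r[2]; print((u,v),(p+r*t).round())
o,R=st(); print(R.round(4)); print(o['joint_positions'].round(3))
E
```

```text
(383, 57) [ 394. -105.    4.]
(522, 167) [415.  89.   4.]
(445, 228) [522.  78.   4.]
(305, 105) [ 498. -120.    4.]
(284, 176) [ 504. -109.    2.]
(324, 180) [ 389. -116.    2.]
(306, 237) [416.  84.   2.]
(270, 232) [510.  88.   2.]
[[ 0.000e+00  3.039e-01 -9.527e-01]
 [-1.000e-04 -9.527e-01 -3.039e-01]
 [-1.000e+00  1.000e-04 -0.000e+00]]
[-1.408  0.342  1.524  0.     1.275 -0.146]
```

```bash
python3 -m handwheel '[[[0,0,0,-0.122],[0,0,0,-0.122],[0,0,0,-0.122],[0,0,0,-0.122],[0,0,0,-0.122],[0,0,0,-0.122],[0,0,0,-0.122],[0,0,0,-0.122]]]' 1; python3 -m handwheel '[[[0,0,0,-0.122],[0,0,0,-0.120],[0,0,0,0]]]'
cat >> h.py <<'E'
def go(x,y,z,yaw=None):
    """shift (cm) in tool axes to reach world TCP; yaw = wanted angle deg of tool y"""
    o,R=st(); s=R.T@(np.array([x,y,z])-o['tool_pos'])/10
    a=np.degrees(np.arctan2(R[1,1],R[0,1]))
    t='' if yaw is None else 'turn %.3f'%-np.radians(yaw-a)
    print('t %.2f tcp'%o['time'],o['tool_pos'].round(1),'ydir %.2f'%a,'tilt z',R[2,0].round(4),'| shift',s.round(2),t,'F',o['contact_force'].round(1),'w %.1f'%o['grip_width'])
E
python3 -c "
from h import *
go(560,2.5,226,-2.5)"
```

```text
time: 1.62
tool_pos: [159.6, -500.2, 226.7]
tcp_rot: [0.576, 1.571, -1.275]
contact_force: [0.7, -0.2, 0.3]
grip_width: 91.7
time: 1.87
tool_pos: [159.6, -500.2, 226.7]
tcp_rot: [-0.039, 1.571, -1.65]
contact_force: [-0.4, -0.4, -0.4]
grip_width: 91.7
t 1.87 tcp [ 159.6 -500.2  226.7] ydir -2.28 tilt z -1.0 | shift [  0.07  38.02 -51.82] turn 0.004 F [-0.4 -0.4 -0.4] w 91.7
```

```bash
python3 -m handwheel '[[[0,2.38,-3.24,0],[0,2.38,-3.24,0],[0,2.38,-3.24,0],[0,2.38,-3.24,0],[0,2.38,-3.24,0],[0,2.38,-3.24,0],[0,2.38,-3.24,0],[0,2.38,-3.24,0]]]'; python3 -m handwheel '[[[0,2.38,-3.24,0],[0,2.38,-3.24,0],[0,2.38,-3.24,0],[0,2.38,-3.24,0],[0,2.38,-3.24,0],[0,2.38,-3.24,0],[0,2.38,-3.24,0],[0,2.38,-3.24,0]]]'
python3 -m handwheel '[[[0,0,0,0],[0,0,0,0]]]'
python3 - <<'E'
from h import *
go(586,2.5,226,-2.5)
p,d=bot.capture('wrist');cv2.imwrite('pics/w1.png',p[:,:,::-1]);np.save('pics/w1.npy',d)
P=cloud('wrist',d)
for lo,hi in ((108,120),(80,90)):
    s=P[(P[...,2]>lo)&(P[...,2]<hi)&(abs(P[...,0]-586)<80)&(abs(P[...,1])<140)]
    if len(s)>5: print(cv2.minAreaRect(s[:,:2].astype(np.float32)),np.median(s[:,2]))
E
```

```text
time: 2.53
tool_pos: [362.1, -247.9, 227.0]
tcp_rot: [0.844, 1.57, -0.775]
contact_force: [1.1, -0.2, -0.3]
grip_width: 91.7
time: 3.2
tool_pos: [563.8, 2.9, 226.8]
tcp_rot: [1.074, 1.57, -0.545]
contact_force: [1.1, -0.6, 0.2]
grip_width: 92.0
time: 3.37
tool_pos: [563.4, 2.8, 226.0]
tcp_rot: [-1.447, 1.57, -3.062]
contact_force: [0.0, -0.5, -1.1]
grip_width: 91.7
t 3.37 tcp [563.4   2.8 226. ] ydir -2.51 tilt z -1.0 | shift [ 0.    2.26 -0.07] turn -0.000 F [ 0.  -0.5 -1.1] w 91.7
((587.0106811523438, -0.05171966552734375), (49.4694709777832, 14.168320655822754), 86.9555435180664) 115.06015355670064
((587.1142578125, 4.711265563964844), (169.64283752441406, 60.00956344604492), 87.39429473876953) 83.38865167321677
```

View pics/w1.png

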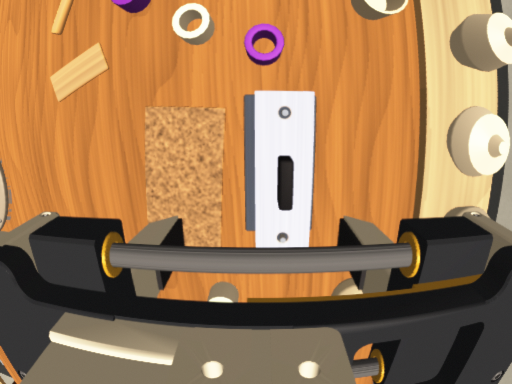

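The wrist view shows the cover grip at (286,182), world about (587,1), and heights of 115 and 83 mm that match the description. I'm descending to grasp it.

```bash
python3 - <<'E'
from h import *
d=np.load('pics/w1.npy');P=cloud('wrist',d);Z=P[...,2]
s=P[(Z>38)&(Z<46)&(abs(P[...,0]-489)<40)&(abs(P[...,1]-188)<40)]
print('B',len(s),cv2.minEnclosingCircle(s[:,:2].astype(np.float32)),np.median(s[:,2]))
for u,v in [(146,108),(223,108),(224,246)]: print(u,v,P[v,u].round(1))
E
python3 -m handwheel '[[[2,1.2,0,0],[4,1.16,0,0],[4,0,0,0],[2,0,0,0],[0,0,0,0],[0,0,0,0]]]'; python3 -c "
from h import *
go(587,1.5,90,-2.5)"
```

```text
B 703 ((489.4736328125, 184.06674194335938), 23.41937255859375) 42.29009899288883
146 108 [414.   84.7   3.5]
223 108 [518.3  75.2   3. ]
224 246 [ 5.045e+02 -1.181e+02 -4.000e-01]
time: 3.92
tool_pos: [585.6, -1.3, 106.6]
tcp_rot: [-1.529, 1.569, 3.137]
contact_force: [0.2, -0.4, 1.2]
grip_width: 91.5
t 3.92 tcp [585.6  -1.3 106.6] ydir -2.69 tilt z -1.0 | shift [ 1.66  0.13 -0.28] turn -0.003 F [ 0.2 -0.4  1.2] w 91.5
```

```bash
python3 -m handwheel '[[[1.66,0.13,-0.2,0],[0,0,0,0],[0,0,0,0]]]'; python3 -m handwheel '[[[0,0,0,0],[0,0,0,0],[0,0,0,0],[0,0,0,0],[0,0,0,0],[0,0,0,0],[0,0,0,0],[0,0,0,0]]]' 0; python3 -c "
from h import *
go(587,1.5,90,-2.5)"
```

```text
time: 4.17
tool_pos: [588.3, 1.3, 91.9]
tcp_rot: [1.391, 1.569, -0.225]
contact_force: [-0.2, 1.0, 0.2]
grip_width: 91.8
time: 4.83
tool_pos: [587.8, 1.9, 90.0]
tcp_rot: [-1.074, 1.571, -2.689]
contact_force: [0.3, 0.9, 0.4]
grip_width: 43.0
t 4.83 tcp [587.8   1.9  90. ] ydir -2.52 tilt z -1.0 | shift [ 0.   -0.07  0.04] turn -0.000 F [0.3 0.9 0.4] w 43.0
```

```bash
python3 -m handwheel '[[[0,0,0,0],[0,0,0,0],[0,0,0,0],[0,0,0,0],[0,0,0,0],[0,0,0,0],[0,0,0,0],[0,0,0,0]]]' 0; python3 -m handwheel '[[[-1,0,0,0],[-1,0,0,0],[-1,0,0,0],[-1,0,0,0],[-1,0,0,0],[-1,0,0,0],[0,0,0,0],[0,0,0,0]]]';python3 - <<'E'
from h import *
go(457,-13,156,-6)
p,d=bot.capture('wrist');cv2.imwrite('pics/w2.png',p[:,:,::-1]);np.save('pics/w2.npy',d)
P=cloud('wrist',d)
for lo,hi in ((168,180),(132,148),):
    s=P[(P[...,2]>lo)&(P[...,2]<hi)&(abs(P[...,0]-586)<80)&(abs(P[...,1])<140)]
    if len(s)>5: print(cv2.minAreaRect(s[:,:2].astype(np.float32)),np.median(s[:,2]))
E
```

```text
time: 5.5
tool_pos: [587.7, 1.9, 90.1]
tcp_rot: [-0.938, 1.571, -2.552]
contact_force: [-0.8, 0.4, -0.0]
grip_width: 14.2
time: 6.17
tool_pos: [588.1, 1.8, 151.0]
tcp_rot: [1.444, 1.569, -0.171]
contact_force: [-0.1, -0.2, -1.7]
grip_width: 13.7
t 6.17 tcp [588.1   1.8 151. ] ydir -2.52 tilt z -1.0 | shift [ -0.52 -13.03   2.06] turn 0.061 F [-0.1 -0.2 -1.7] w 13.7
((585.5064697265625, 1.9163761138916016), (49.6522102355957, 28.297195434570312), 73.5192642211914) 174.93429149567197
((588.7744140625, 20.363555908203125), (140.5419921875, 60.65680694580078), 87.45806884765625) 143.29793191369805
```

View pics/w2.png

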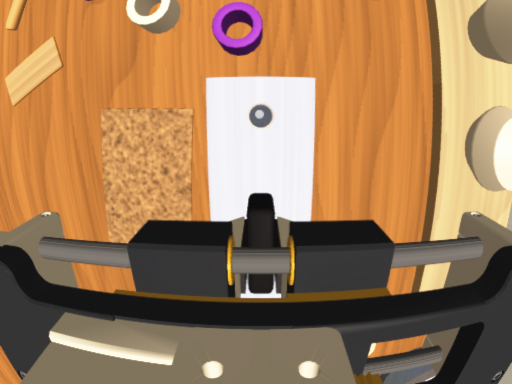

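```bash
python3 -m handwheel '[[[0,-3.26,0.5,0],[0,-3.26,0.5,0],[0,-3.26,0.5,0],[0,-3.26,0.5,0],[3,0,0,0],[3,0,0,0],[3,0,0,0],[0,0,0,0]]]'; python3 -c "
from h import *
go(457,-13,17,-2.5)"
```

```text
time: 6.88
tool_pos: [452.7, -11.8, 55.7]
tcp_rot: [-1.709, 1.561, 2.959]
contact_force: [-2.0, -0.0, -1.9]
grip_width: 13.8
t 6.88 tcp [452.7 -11.8  55.7] ydir -2.54 tilt z -1.0 | shift [3.86 0.47 0.11] turn -0.001 F [-2.  -0.  -1.9] w 13.8
```

```bash
python3 -m handwheel '[[[1.5,0,0,0],[1.2,0,0,0],[0.4,0,0,0],[0.2,0,0,0],[0.15,0,0,0],[0.15,0,0,0],[0,0,0,0],[0,0,0,0]]]'; python3 -c "
from h import *
go(457,-13,17,-2.5)"
```

```text
time: 7.55
tool_pos: [456.9, -12.4, 24.6]
tcp_rot: [1.313, 1.57, -0.302]
contact_force: [0.8, -0.8, -2.2]
grip_width: 13.8
t 7.55 tcp [456.9 -12.4  24.6] ydir -2.52 tilt z -1.0 | shift [0.76 0.01 0.05] turn -0.000 F [ 0.8 -0.8 -2.2] w 13.8
```

```bash
python3 -m handwheel '[[[0.3,0,0,0],[0.3,0,0,0],[0.2,0,0,0],[0.1,0,0,0],[0,0,0,0],[0,0,0,0]]]'; python3 -c "
from h import *
go(457,-13,17,-2.5)"
```

```text
time: 8.05
tool_pos: [456.4, -12.4, 15.1]
tcp_rot: [-1.461, 1.57, -3.076]
contact_force: [-2.0, 1.0, 2.2]
grip_width: 13.9
t 8.05 tcp [456.4 -12.4  15.1] ydir -2.52 tilt z -1.0 | shift [-0.19  0.06  0.06] turn -0.000 F [-2.   1.   2.2] w 13.9
```

```bash
python3 -m handwheel '[[[0,0,0,0],[0,0,0,0],[0,0,0,0],[0,0,0,0],[0,0,0,0],[0,0,0,0]]]' 0.7; python3 -m handwheel '[[[-2,0,0,0],[-4,0,0,0],[-4,0,0,0],[-4,0,0,0],[-2,0,0,0],[0,0,0,0]]]'; python3 - <<'E'
from h import *
go(457,-13,17,-2.5)
p,d=bot.capture('scene');cv2.imwrite('pics/s3.png',p[:,:,::-1]);np.save('pics/s3.npy',d)
P=cloud('scene',d);Z=P[...,2]-1
s=P[(Z>34)&(Z<46)&(abs(P[...,0]-457)<40)&(abs(P[...,1]+13)<70)]; print(cv2.minAreaRect(s[:,:2].astype(np.float32)),np.median(s[:,2]))
s=P[(Z>5.5)&(Z<13)&(abs(P[...,0]-457)<60)&(abs(P[...,1]+13)<130)]; print(cv2.minAreaRect(s[:,:2].astype(np.float32)),np.median(s[:,2]))
p,d=bot.capture('wrist');cv2.imwrite('pics/w3.png',p[:,:,::-1]);np.save('pics/w3.npy',d)
E
```

```text
time: 8.55
tool_pos: [456.7, -12.4, 15.1]
tcp_rot: [0.684, 1.571, -0.931]
contact_force: [0.4, 0.1, -0.0]
grip_width: 48.7
time: 9.05
tool_pos: [459.2, -12.8, 179.9]
tcp_rot: [1.413, 1.561, -0.202]
contact_force: [0.7, 0.9, 0.5]
grip_width: 64.1
t 9.05 tcp [459.2 -12.8 179.9] ydir -2.51 tilt z -1.0 | shift [16.29 -0.38  0.  ] turn -0.000 F [0.7 0.9 0.5] w 64.1
((457.3695373535156, -11.872116088867188), (49.462162017822266, 14.276215553283691), 86.67610168457031) 39.940761078174205
((459.87030029296875, -14.472816467285156), (191.21511840820312, 108.174560546875), 82.71248626708984) 8.894845842433597
```

View pics/s3.png

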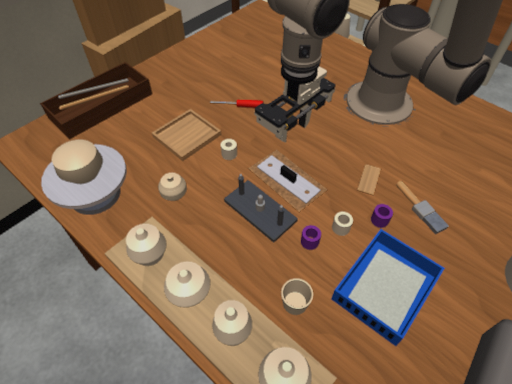

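View pics/w3.png

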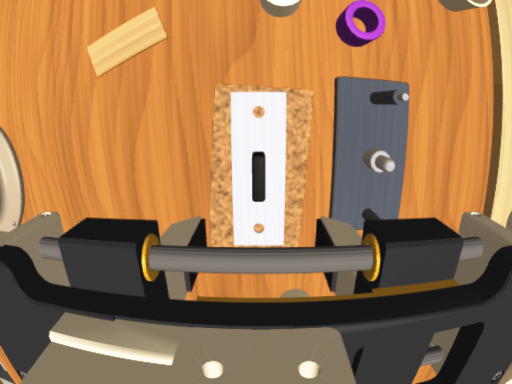

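Cover lies centred on the mat (scene (288,178)), and the gauge pin is exposed at (261,202). Next I measure the pin.

```bash
cat > pin.py <<'E'
from h import *
def feats(n,d,off=0):
    P=cloud(n,d);Z=P[...,2]-off
    out={}
    def circ(nm,c,r,z0,z1):
        s=P[(Z>z0)&(Z<z1)&(np.hypot(P[...,0]-c[0],P[...,1]-c[1])<r)]
        if len(s)>4:
            cc,rr=cv2.minEnclosingCircle(s[:,:2].astype(np.float32)); out[nm]=(len(s),np.round(cc,1),round(rr,1),s[:,:2].mean(0).round(1),np.median(s[:,2]).round(1))
    circ('nose',(586,2),20,50,72); circ('nosetop',(586,2),20,61,72); circ('shoulder',(586,2),20,37,46)
    circ('postN',(583,-66),18,70,95);circ('postP',(589,70),18,70,95)
    circ('A',(497,-195),40,38,46);circ('B',(489,187),40,38,46)
    s=P[(Z>33)&(Z<46)&(abs(P[...,0]-457)<40)&(abs(P[...,1]+13)<70)]
    if len(s): out['grip']=cv2.minAreaRect(s[:,:2].astype(np.float32))
    s=P[(Z>12)&(Z<20)&(abs(P[...,0]-586)<60)&(abs(P[...,1])<130)]
    if len(s): out['base']=cv2.minAreaRect(s[:,:2].astype(np.float32))
    for k,v in out.items(): print(n,k,v)
E
python3 - <<'E'
from pin import *
p,d=bot.capture('side');cv2.imwrite('pics/d3.png',p[:,:,::-1]);np.save('pics/d3.npy',d)
feats('side',d,-.66); feats('scene',np.load('pics/s3.npy'),1.04); feats('wrist',np.load('pics/w3.npy'))
E
```

```text
side nose (34, array([584. ,   3.9]), 7.0, array([583.6,   5.9]), np.float64(61.0))
side nosetop (18, array([584. ,   3.3]), 6.7, array([583.2,   4.5]), np.float64(63.5))
side shoulder (29, array([584.6,   4.7]), 10.9, array([583.3,   8.1]), np.float64(40.1))
side postN (30, array([580.9, -65.5]), 7.3, array([580.2, -62.7]), np.float64(77.9))
side postP (35, array([587.5,  71. ]), 7.8, array([586.9,  72.4]), np.float64(76.8))
side A (56, array([ 492.4, -195.8]), 23.2, array([ 488., -194.]), np.float64(40.2))
side B (171, array([487. , 187.6]), 23.2, array([486.2, 188.2]), np.float64(40.7))
side grip ((453.682861328125, -10.282968521118164), (47.88901138305664, 13.888726234436035), 87.60496520996094)
side base ((584.26904296875, 3.63031005859375), (180.99562072753906, 90.180908203125), 87.48828125)
scene nose (37, array([588.9,   3.1]), 7.0, array([589.6,   4.2]), np.float64(64.0))
scene nosetop (24, array([589. ,   3.1]), 7.0, array([589. ,   3.4]), np.float64(65.1))
scene shoulder (37, array([588.4,   3.2]), 11.3, array([591.7,   4.9]), np.float64(41.8))
scene postN (36, array([585.
[... 503 characters left out ...]
, 91.69654083251953), 88.015380859375)
wrist nose (195, array([584.8,   1.1]), 7.8, array([582.9,   2.3]), np.float64(60.4))
wrist nosetop (77, array([584.7,   1.7]), 5.9, array([584.6,   1.7]), np.float64(62.5))
wrist shoulder (138, array([583.6,   1.7]), 11.5, array([580.4,   3.1]), np.float64(38.0))
wrist postP (191, array([587.6,  69.1]), 7.4, array([585.9,  68.8]), np.float64(75.3))
wrist B (144, array([485.9, 170. ]), 16.0, array([486.5, 167.4]), np.float64(39.2))
wrist grip ((454.244873046875, -12.481330871582031), (49.71442794799805, 13.368902206420898), 87.04727935791016)
wrist base ((584.4692993164062, 21.278648376464844), (216.48489379882812, 89.41578674316406), 87.39017486572266)
```

```bash
python3 -m handwheel '[[[0,0.35,-4,0],[0,0.35,-4,0],[0,0.35,-4,0],[0,0.35,-4,0],[0,0.35,-4,0],[0,0,0,-0.121],[0,0,0,-0.121],[0,0,0,-0.121]]]' 0.8; python3 -m handwheel '[[[0,0,0,-0.121],[0,0,0,-0.121],[0,0,0,-0.121],[0,0,0,-0.121],[0,0,0,-0.121],[0,0,0,-0.121],[0,0,0,-0.121],[0,0,0,-0.121]]]'; python3 -m handwheel '[[[0,0,0,-0.121],[0,0,0,-0.119],[0,0,0,0]]]'; python3 - <<'E'
from pin import *
go(489.3,187,60,87.5)
p,d=bot.capture('wrist');cv2.imwrite('pics/w4.png',p[:,:,::-1]);np.save('pics/w4.npy',d); feats('wrist',d)
E
```

```text
time: 9.87
tool_pos: [481.6, 187.5, 172.6]
tcp_rot: [-1.634, 1.566, -2.877]
contact_force: [0.4, 0.0, 0.1]
grip_width: 73.4
time: 10.53
tool_pos: [481.9, 186.4, 172.8]
tcp_rot: [-2.619, 1.566, -2.897]
contact_force: [0.0, -0.2, 0.3]
grip_width: 73.1
time: 10.78
tool_pos: [481.9, 186.4, 173.0]
tcp_rot: [-2.848, 1.567, -2.887]
contact_force: [1.3, -0.0, -0.4]
grip_width: 73.6
t 10.78 tcp [481.9 186.4 173. ] ydir 87.74 tilt z -1.0 | shift [11.3   0.1   0.78] turn 0.004 F [ 1.3 -0.  -0.4] w 73.6
wrist A (93, array([ 498.6, -185.8]), 17.1, array([ 500., -181.]), np.float64(41.3))
wrist B (997, array([489.7, 185.8]), 23.1, array([488.7, 185.8]), np.float64(42.3))
wrist grip ((455.18798828125, -12.326276779174805), (50.33991622924805, 13.737618446350098), 86.88861083984375)
wrist base ((559.4628295898438, 17.656982421875), (196.45904541015625, 69.94271087646484), 57.72662353515625)
```

View pics/w4.png

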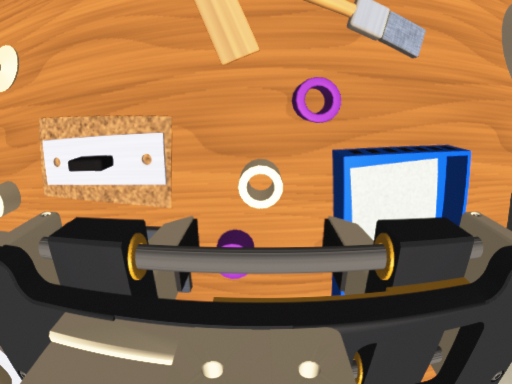

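Sleeve B is the grey one at (261,185), flanked by purple rings at (317,100) and (236,253). I'm descending on it with the jaws along y to centre it.

```bash
python3 -m handwheel '[[[3,0.1,0.78,0],[4,0,0,0],[4,0,0,0],[2,0,0,0],[0,0,0,0],[0,0,0,0]]]' 0.8; python3 -c "
from h import *
go(489.3,187,10,87.5)"
```

```text
time: 11.33
tool_pos: [489.9, 187.1, 44.0]
tcp_rot: [-2.854, 1.567, -2.901]
contact_force: [0.9, -0.7, 1.0]
grip_width: 73.4
t 11.33 tcp [489.9 187.1  44. ] ydir 87.34 tilt z -1.0 | shift [ 3.4  -0.01 -0.05] turn -0.003 F [ 0.9 -0.7  1. ] w 73.4
```

```bash
python3 -m handwheel '[[[2,0,0,0],[1.2,0,0,0],[0,0,0,0],[0,0,0,0]]]'; python3 -m handwheel '[[[0,0,0,0],[0,0,0,0],[0,0,0,0],[0,0,0,0],[0,0,0,0],[0,0,0,0],[0,0,0,0],[0,0,0,0]]]' 0.35;  python3 -c "
from h import *
go(489.3,187,10,87.5)"
```

```text
time: 11.67
tool_pos: [491.6, 187.5, 14.4]
tcp_rot: [0.215, 1.569, 0.17]
contact_force: [-0.5, -0.5, -0.4]
grip_width: 73.3
time: 12.33
tool_pos: [491.0, 187.3, 13.6]
tcp_rot: [-0.128, 1.57, -0.172]
contact_force: [-0.4, -1.8, 6.4]
grip_width: 45.6
t 12.33 tcp [491.  187.3  13.6] ydir 87.50 tilt z -1.0 | shift [ 0.36 -0.03 -0.17] turn -0.000 F [-0.4 -1.8  6.4] w 45.6
```

```bash
python3 -m handwheel '[[[0,0,0,0],[0,0,0,0],[0,0,0,0],[0,0,0,0],[0,0,0,0]]]' 0.72; python3 -c "
from h import *
go(491,187.3,12,-2.5)"
```

```text
time: 12.75
tool_pos: [490.6, 187.3, 12.9]
tcp_rot: [-2.835, 1.57, -2.879]
contact_force: [-0.2, 0.4, 0.1]
grip_width: 65.3
t 12.75 tcp [490.6 187.3  12.9] ydir 87.49 tilt z -1.0 | shift [ 0.09 -0.    0.04] turn 1.571 F [-0.2  0.4  0.1] w 65.3
```

```bash
python3 -m handwheel '[[[0,0,0,0.121],[0,0,0,0.121],[0,0,0,0.121],[0,0,0,0.121],[0,0,0,0.121],[0,0,0,0.121],[0,0,0,0.121],[0,0,0,0.121]]]'; python3 -m handwheel '[[[0,0,0,0.121],[0,0,0,0.121],[0,0,0,0.121],[0,0,0,0.121],[0,0,0,0.119],[0,0,0,0],[0,0,0,0]]]';  python3 -c "
from h import *
go(489.7,187.3,12,-2.5)"
```

```text
time: 13.42
tool_pos: [490.7, 187.3, 13.0]
tcp_rot: [-1.569, 1.571, -2.587]
contact_force: [-0.5, 0.7, 0.4]
grip_width: 65.9
time: 14.0
tool_pos: [490.7, 187.3, 13.0]
tcp_rot: [-0.814, 1.571, -2.425]
contact_force: [-0.1, 0.1, -0.3]
grip_width: 65.9
t 14.00 tcp [490.7 187.3  13. ] ydir -2.32 tilt z -1.0 | shift [ 0.1 -0.1  0. ] turn 0.003 F [-0.1  0.1 -0.3] w 65.9
```

```bash
python3 -m handwheel '[[[0.1,0,0,0],[0,0,0,0],[0,0,0,0],[0,0,0,0],[0,0,0,0],[0,0,0,0],[0,0,0,0],[0,0,0,0]]]' 0.3; python3 -m handwheel '[[[-1,0,0,0],[-3,0,0,0],[-4,0,0,0],[-2,0,0,0],[0,0,0,0],[0,0,0,0]]]'; python3 -c "
from h import *
go(587.1,3.2,120,-2.5)"
```

```text
time: 14.67
tool_pos: [490.7, 187.3, 12.0]
tcp_rot: [-0.398, 1.571, -2.013]
contact_force: [-0.0, -0.3, -2.0]
grip_width: 45.6
time: 15.17
tool_pos: [491.4, 187.5, 113.7]
tcp_rot: [1.799, 1.567, 0.185]
contact_force: [0.4, 0.0, -1.8]
grip_width: 45.7
t 15.17 tcp [491.4 187.5 113.7] ydir -2.52 tilt z -1.0 | shift [-0.61 10.37 17.99] turn -0.000 F [ 0.4  0.  -1.8] w 45.7
```

```bash
python3 -m handwheel '[[[-1.2,2.07,3.6,0],[0,2.07,3.6,0],[0,2.07,3.6,0],[0,2.07,3.6,0],[0,2.07,3.6,0],[0,0,0,0],[0,0,0,0],[0,0,0,0]]]'; python3 - <<'E'
from pin import *
go(587.1,3.2,120,-2.5)
for n in ('scene','side','wrist'):
    p,d=bot.capture(n);cv2.imwrite(f'pics/{n}5.png',p[:,:,::-1]);np.save(f'pics/{n}5.npy',d); 
im=[cv2.resize(cv2.imread('pics/scene5.png')[120:260,180:340],None,fx=2.4,fy=2.4),cv2.resize(cv2.imread('pics/side5.png')[100:240,170:330],None,fx=2.4,fy=2.4)]
cv2.imwrite('pics/c5.png',np.hstack(im))
E
```

```text
time: 15.83
tool_pos: [584.3, 4.5, 122.0]
tcp_rot: [-1.731, 1.567, 2.936]
contact_force: [-0.5, -0.2, -1.8]
grip_width: 45.9
t 15.83 tcp [584.3   4.5 122. ] ydir -2.56 tilt z -1.0 | shift [0.2  0.29 0.12] turn -0.001 F [-0.5 -0.2 -1.8] w 45.9
```

View pics/c5.png

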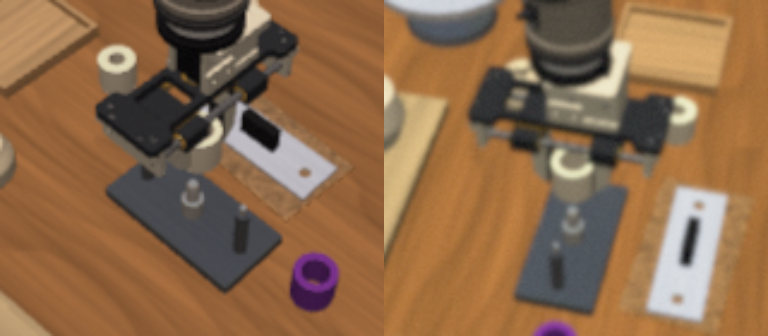

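View pics/wrist5.png

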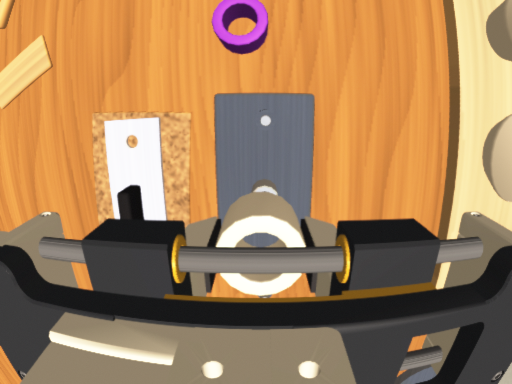

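```bash
cat > cyl.py <<'E'
from h import *
from scipy.optimize import least_squares
def cyl(P,c,r,z0,z1,rad):
    s=P[(P[...,2]>z0)&(P[...,2]<z1)&(np.hypot(P[...,0]-c[0],P[...,1]-c[1])<r)]
    f=lambda q:np.hypot(s[:,0]-q[0],s[:,1]-q[1])-rad
    a=least_squares(f,c,loss='soft_l1',f_scale=.7)
    return len(s),a.x.round(2),'rms',np.sqrt(np.median(f(a.x)**2)).round(2)
E
python3 - <<'E'
from cyl import *
for n,off in (('scene',1.04),('side',-.66)):
    P=cloud(n,np.load(f'pics/{n}5.npy'));P[...,2]-=off
    # exclude fingers: keep light, only points toward camera
    print(n,'sleeve',cyl(P,(584.3,4.5),26,114,150,23))
    for nm,c in (('pin',(587,3)),):
        print(n,nm,'24:',cyl(P,c,15,19,38,12),'15:',cyl(P,c,11,44,58,7.5))
    print(n,'postP',cyl(P,(590,71),12,20,75,7))
    d0=np.load({'scene':'pics/s3.npy','side':'pics/d3.npy'}[n]);P=cloud(n,d0);P[...,2]-=off
    print(n,'before pin','24:',cyl(P,(587,3),15,19,38,12),'15:',cyl(P,(587,3),11,44,58,7.5),'postP',cyl(P,(590,71),12,20,75,7),'postN',cyl(P,(584,-65),12,20,75,7))
    print(n,'A',cyl(P,(496,-196),28,6,38,23),'B0',cyl(P,(489,187),28,6,38,23))
E
```

```text
scene sleeve (147, array([584.59,   5.12]), 'rms', np.float64(0.66))
scene pin 24: (40, array([586.88,   1.22]), 'rms', np.float64(0.55)) 15: (22, array([586.94,   1.67]), 'rms', np.float64(0.39))
scene postP (74, array([589.75,  69.82]), 'rms', np.float64(0.57))
scene before pin 24: (40, array([586.97,   1.4 ]), 'rms', np.float64(0.61)) 15: (19, array([586.5 ,   1.64]), 'rms', np.float64(0.48)) postP (73, array([590.17,  69.68]), 'rms', np.float64(0.39)) postN (72, array([584.55, -66.05]), 'rms', np.float64(0.57))
scene A (139, array([ 497.22, -198.  ]), 'rms', np.float64(1.01)) B0 (218, array([489.62, 186.75]), 'rms', np.float64(1.42))
side sleeve (213, array([582.2 ,   7.02]), 'rms', np.float64(1.71))
side pin 24: (31, array([584.3 ,   1.98]), 'rms', np.float64(0.72)) 15: (21, array([584.66,   2.28]), 'rms', np.float64(0.61))
side postP (66, array([587.58,  70.28]), 'rms', np.float64(0.55))
side before pin 24: (34, array([584.83,   1.63]), 'rms', np.float64(0.81)) 15: (21, array([584.67,   2.03]), 'rms', np.float64(0.4)) postP (68, array([587.58,  70.35]), 'rms', np.float64(0.67)) postN (66, array([581.69, -65.58]), 'rms', np.float64(0.55))
side A (73, array([ 494.45, -197.54]), 'rms', np.float64(0.69)) B0 (196, array([486.67, 187.94]), 'rms', np.float64(1.39))
```

```bash
cat > cyl.py <<'E'
from h import *
from scipy.optimize import least_squares
def cyl(P,c,n,z0,z1,rad):
    cp=cam(n)[2][:2]; c=np.array(c,float)
    for _ in range(3):
        u=(cp-c)/np.linalg.norm(cp-c)
        q=P[...,:2]-c; al=q@u; pr=q@np.array([-u[1],u[0]])
        s=P[(P[...,2]>z0)&(P[...,2]<z1)&(al>rad*.4)&(al<rad+5)&(abs(pr)<rad*.75)]
        f=lambda q:np.hypot(s[:,0]-q[0],s[:,1]-q[1])-rad
        # lateral weakly constrained -> same for all
        a=least_squares(f,c,loss='soft_l1',f_scale=.7); c=a.x
    return len(s),c.round(2),'rms',np.sqrt(np.median(f(c)**2)).round(2)
E
python3 - <<'E'
from cyl import *
for n,off in (('scene',1.04),('side',-.66)):
    P=cloud(n,np.load(f'pics/{n}5.npy'));P[...,2]-=off
    print(n,'sleeve',cyl(P,(584.3,4.5),n,114,148,23), 'pin',cyl(P,(587,3),n,19,38,12),cyl(P,(587,3),n,43,59,7.5),'postP',cyl(P,(590,71),n,20,75,7))
    d0=np.load({'scene':'pics/s3.npy','side':'pics/d3.npy'}[n]);P=cloud(n,d0);P[...,2]-=off
    print(n,'before pin','24:',cyl(P,(587,3),n,19,38,12),'15:',cyl(P,(587,3),n,43,59,7.5),'postP',cyl(P,(590,71),n,20,75,7),'postN',cyl(P,(584,-65),n,20,75,7))
    print(n,'A',cyl(P,(496,-196),n,6,38,23),'B0',cyl(P,(489,187),n,6,38,23))
E
python3 -m handwheel '[[[0,0.29,0.12,0],[0,0,0,0],[0,0,0,0]]]'; python3 -c "
from h import *
go(587.1,2,80,-2.5)"
```

```text
scene sleeve (110, array([584.97,   4.92]), 'rms', np.float64(0.73)) pin (30, array([586.72,   1.35]), 'rms', np.float64(0.58)) (16, array([586.37,   2.09]), 'rms', np.float64(0.56)) postP (56, array([589.6 ,  70.01]), 'rms', np.float64(0.62))
scene before pin 24: (31, array([587.11,   1.29]), 'rms', np.float64(0.63)) 15: (16, array([586.21,   1.94]), 'rms', np.float64(0.5)) postP (56, array([590.03,  69.89]), 'rms', np.float64(0.52)) postN (59, array([584.76, -66.26]), 'rms', np.float64(0.62))
scene A (96, array([ 496.99, -198.34]), 'rms', np.float64(0.89)) B0 (109, array([488.67, 186.26]), 'rms', np.float64(0.56))
side sleeve (123, array([582.22,   6.41]), 'rms', np.float64(0.65)) pin (28, array([584.12,   1.95]), 'rms', np.float64(0.85)) (13, array([584.41,   2.14]), 'rms', np.float64(0.78)) postP (50, array([587.62,  70.25]), 'rms', np.float64(0.6))
side before pin 24: (31, array([584.41,   1.61]), 'rms', np.float64(0.84)) 15: (16, array([585.14,   2.45]), 'rms', np.float64(1.01)) postP (54, array([587.33,  70.33]), 'rms', np.float64(0.8)) postN (52, array([581.91, -65.6 ]), 'rms', np.float64(0.76))
side A (55, array([ 494.06, -197.84]), 'rms', np.float64(0.84)) B0 (97, array([486.7 , 186.86]), 'rms', np.float64(0.46))
time: 16.23
tool_pos: [588.4, 3.5, 123.8]
tcp_rot: [1.254, 1.57, -0.36]
contact_force: [-0.7, 0.4, -2.0]
grip_width: 45.6
t 16.23 tcp [588.4   3.5 123.8] ydir -2.47 tilt z -1.0 | shift [ 4.38 -0.13  0.16] turn 0.001 F [-0.7  0.4 -2. ] w 45.6
```

```bash
python3 -m handwheel '[[[0,0,0,0],[0,0,0,0],[0,0,0,0],[0,0,0,0],[0,0,0,0],[0,0,0,0]]]'; python3 - <<'E'
from cyl import *
go(587.1,2,80,-2.5)
for n,off in (('scene',1.04),('side',-.66)):
    p,d=bot.capture(n);P=cloud(n,d);P[...,2]-=off;np.save(f'pics/{n}6.npy',d);cv2.imwrite(f'pics/{n}6.png',p[:,:,::-1])
    print(n,'sleeve',cyl(P,(587.3,3.5),n,116,149,23), 'pin',cyl(P,(587,3),n,19,38,12),cyl(P,(587,3),n,43,59,7.5),'postP',cyl(P,(590,71),n,20,75,7))
go(587.1,2,80,-2.5)
E
```

```text
time: 16.73
tool_pos: [588.4, 2.9, 123.7]
tcp_rot: [0.511, 1.571, -1.104]
contact_force: [0.5, -0.5, -1.2]
grip_width: 45.4
t 16.73 tcp [588.4   2.9 123.7] ydir -2.53 tilt z -1.0 | shift [ 4.37 -0.12  0.1 ] turn -0.000 F [ 0.5 -0.5 -1.2] w 45.4
scene sleeve (105, array([587.93,   3.72]), 'rms', np.float64(0.63)) pin (30, array([587.26,   1.09]), 'rms', np.float64(0.58)) (20, array([587.36,   1.61]), 'rms', np.float64(0.56)) postP (54, array([589.81,  69.54]), 'rms', np.float64(0.52))
side sleeve (121, array([586.29,   4.25]), 'rms', np.float64(0.6)) pin (24, array([584.2 ,   1.96]), 'rms', np.float64(0.67)) (13, array([584.45,   2.62]), 'rms', np.float64(0.44)) postP (49, array([587.63,  70.03]), 'rms', np.float64(0.66))
t 16.83 tcp [588.4   2.9 123.6] ydir -2.52 tilt z -1.0 | shift [ 4.36 -0.12  0.09] turn -0.000 F [-0.8 -0.1 -2. ] w 45.7
```

```bash
python3 - <<'E'
from cyl import *
p,d=bot.capture('wrist');cv2.imwrite('pics/w6.png',p[:,:,::-1]);np.save('pics/w6.npy',d);P=cloud('wrist',d);Z=P[...,2]
s=P[(Z>148)&(Z<158)&(np.hypot(P[...,0]-588,P[...,1]-3)<27)]
print('rim',len(s),cv2.minAreaRect(s[:,:2].astype(np.float32)),np.median(s[:,2]),s[:,:2].min(0),s[:,:2].max(0))
f=lambda q:np.hypot(s[:,0]-q[0],s[:,1]-q[1])
for nm,c,r,z0,z1 in (('nosetop',(586,2),15,55,72),('postP',(589,70),15,80,95),('postsh',(589,70),15,72,79.5)):
    t=P[(Z>z0)&(Z<z1)&(np.hypot(P[...,0]-c[0],P[...,1]-c[1])<r)]
    if len(t): print(nm,len(t),t.mean(0).round(1),t.min(0).round(1),t.max(0).round(1))
E
```

```text
rim 3229 ((589.6240844726562, 3.3443870544433594), (49.511661529541016, 45.649169921875), 5.663436412811279) 153.63484166857552 [563.63973075 -19.34036225] [613.74436034  26.13533154]
postP 85 [590.6  68.5  90.1] [587.6  62.3  80.1] [593.4  71.4  91.7]
postsh 245 [590.6  68.9  78.1] [583.8  61.6  76.3] [597.6  75.4  79.5]
```

View pics/w6.png

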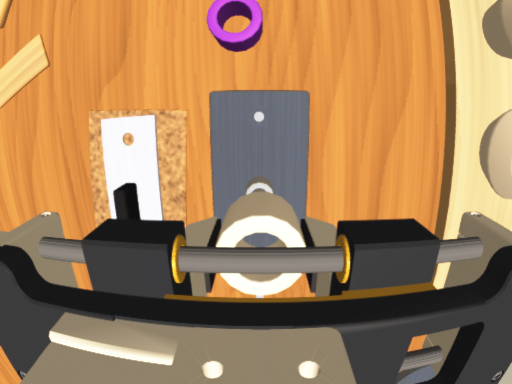

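All three cameras agree, once corrected for the measured sleeve pose, that the pin is near (587.2, 1.0). I'm moving over it and lowering in steps.

```bash
python3 -m handwheel '[[[1,-0.11,0.19,0],[2,0,0,0],[1.1,0,0,0],[0,0,0,0],[0,0,0,0],[0,0,0,0],[0,0,0,0],[0,0,0,0]]]'; python3 - <<'E'
from cyl import *
go(587.2,1,68,-2.5)
for n in ('scene','side'):
    p,d=bot.capture(n);np.save(f'pics/{n}7.npy',d);cv2.imwrite(f'pics/{n}7.png',p[:,:,::-1])
im=[cv2.resize(cv2.imread('pics/scene7.png')[140:240,210:310],None,fx=4,fy=4),cv2.resize(cv2.imread('pics/side7.png')[120:220,190:290],None,fx=4,fy=4)]
cv2.imwrite('pics/c7.png',np.hstack(im))
E
```

```text
time: 17.55
tool_pos: [587.7, 1.0, 83.5]
tcp_rot: [1.424, 1.569, -0.191]
contact_force: [0.0, -0.0, -0.7]
grip_width: 45.6
t 17.55 tcp [587.7   1.   83.5] ydir -2.52 tilt z -1.0 | shift [ 1.55 -0.05  0.01] turn -0.000 F [ 0.  -0.  -0.7] w 45.6
```

View pics/c7.png

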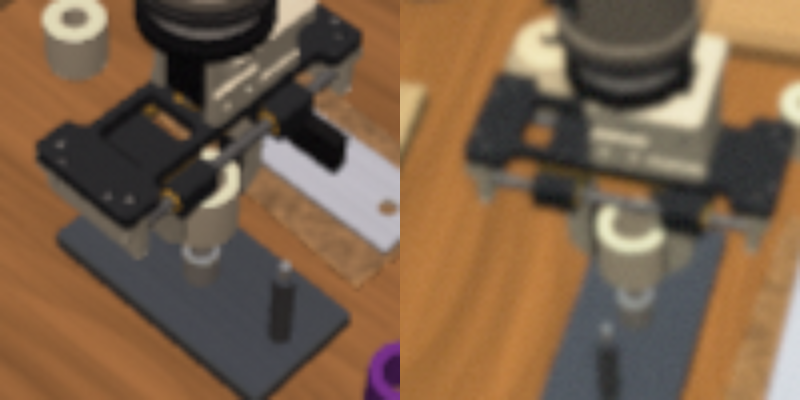

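The sleeve hangs squarely over the pin in both crops. I'm lowering it over the nose.

```bash
python3 -m handwheel '[[[0.3,-0.03,0,0],[0.3,0,0,0],[0.3,0,0,0],[0.3,0,0,0],[0.3,0,0,0],[0,0,0,0],[0,0,0,0],[0,0,0,0]]]';python3 -m handwheel '[[[0.3,0,0,0],[0.3,0,0,0],[0,0,0,0],[0,0,0,0],[0,0,0,0]]]'; python3 -c "
from h import *
go(587.2,1,68,-2.5)"
```

```text
time: 18.32
tool_pos: [587.0, 1.1, 67.7]
tcp_rot: [0.448, 1.571, -1.167]
contact_force: [0.1, 0.9, -1.7]
grip_width: 45.5
time: 18.73
tool_pos: [586.9, 1.1, 61.6]
tcp_rot: [-0.913, 1.571, -2.528]
contact_force: [0.2, 0.5, -0.8]
grip_width: 45.3
t 18.73 tcp [586.9   1.1  61.6] ydir -2.52 tilt z -1.0 | shift [-0.64  0.03  0.01] turn -0.000 F [ 0.2  0.5 -0.8] w 45.3
```

```bash
python3 -m handwheel '[[[0.3,0,0,0],[0.2,0,0,0],[0.2,0,0,0],[0.2,0,0,0],[0,0,0,0],[0,0,0,0]]]';python3 -m handwheel '[[[0.15,0,0,0],[0.15,0,0,0],[0,0,0,0],[0,0,0,0]]]'; python3 -c "
from h import *
go(587.2,1,68,-2.5)"
```

```text
time: 19.23
tool_pos: [586.8, 1.1, 52.5]
tcp_rot: [-1.415, 1.57, -3.029]
contact_force: [0.8, 0.2, -0.2]
grip_width: 45.6
time: 19.57
tool_pos: [586.8, 1.1, 49.5]
tcp_rot: [-1.278, 1.571, -2.893]
contact_force: [1.0, -0.1, -1.5]
grip_width: 45.2
t 19.57 tcp [586.8   1.1  49.5] ydir -2.52 tilt z -1.0 | shift [-1.85  0.04  0.01] turn -0.000 F [ 1.  -0.1 -1.5] w 45.2
```

```bash
python3 -m handwheel '[[[0.3,0,0,0],[0.3,0,0,0],[0.3,0,0,0],[0.3,0,0,0],[0.3,0,0,0],[0,0,0,0],[0,0,0,0],[0,0,0,0]]]';python3 -m handwheel '[[[0.2,0,0,0],[0.2,0,0,0],[0.1,0,0,0],[0,0,0,0],[0,0,0,0]]]'; python3 -c "
from h import *
go(587.2,1,68,-2.5)"
```

```text
time: 20.23
tool_pos: [587.0, 1.1, 34.7]
tcp_rot: [0.837, 1.571, -0.778]
contact_force: [0.6, 0.1, -1.6]
grip_width: 45.7
time: 20.65
tool_pos: [586.8, 1.1, 29.6]
tcp_rot: [-1.297, 1.571, -2.912]
contact_force: [0.2, 0.7, -1.8]
grip_width: 45.5
t 20.65 tcp [586.8   1.1  29.6] ydir -2.52 tilt z -1.0 | shift [-3.84  0.04  0.01] turn -0.000 F [ 0.2  0.7 -1.8] w 45.5
```

```bash
python3 -m handwheel '[[[0.1,0,0,0],[0.05,0,0,0],[0.05,0,0,0],[0,0,0,0],[0,0,0,0],[0,0,0,0]]]'; python3 - <<'E'
from h import *
go(587.2,1,68,-2.5)
for n in ('scene','side'):
    p,d=bot.capture(n);cv2.imwrite(f'pics/{n}8.png',p[:,:,::-1])
im=[cv2.resize(cv2.imread('pics/scene8.png')[140:240,210:310],None,fx=4,fy=4),cv2.resize(cv2.imread('pics/side8.png')[120:220,190:290],None,fx=4,fy=4)]
cv2.imwrite('pics/c8.png',np.hstack(im))
E
```

```text
time: 21.15
tool_pos: [586.9, 1.1, 28.0]
tcp_rot: [1.195, 1.57, -0.42]
contact_force: [-1.9, -0.3, 3.9]
grip_width: 45.7
t 21.15 tcp [586.9   1.1  28. ] ydir -2.52 tilt z -1.0 | shift [-4.    0.03  0.01] turn -0.000 F [-1.9 -0.3  3.9] w 45.7
```

View pics/c8.png

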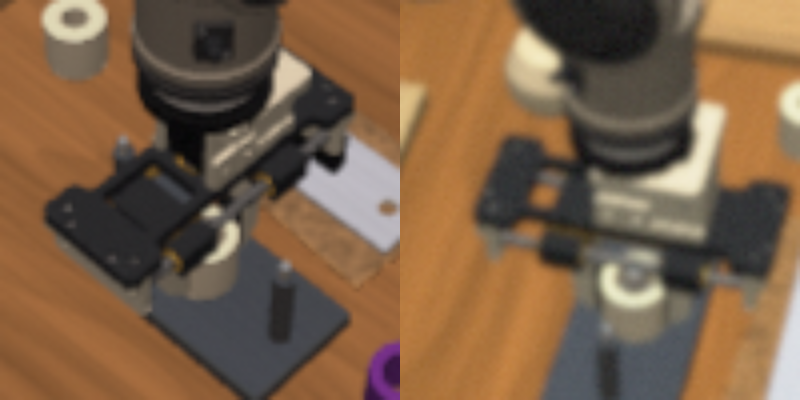

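Sleeve B went right down: bottom at about z 16, contact 3.9 N, no stop at the shoulder. It therefore belongs in the crate, so I'm lifting it and carrying it there.

```bash
python3 -m handwheel '[[[-0.5,0,0,0],[-1.5,0,0,0],[-2,0,0,0],[-2.5,0,0,0],[-2.5,0,0,0],[-0.5,0,0,0],[0,0,0,0]]]'; python3 -m handwheel '[[[0,-0.52,-3.89,0],[0,-0.52,-3.89,0],[0,-0.52,-3.89,0],[0,-0.52,-3.89,0],[0,-0.52,-3.89,0],[0,-0.52,-3.89,0],[0,-0.52,-3.89,0],[0,-0.52,-3.89,0]]]'; python3 -m handwheel '[[[0,-0.52,-3.89,0],[0,0,0,0],[0,0,0,0],[0,0,0,0]]]'; python3 -c "
from h import *
go(555.5,353.5,20,-2.5)"
```

```text
time: 21.83
tool_pos: [588.1, 1.0, 124.5]
tcp_rot: [1.471, 1.566, -0.144]
contact_force: [-0.7, 0.5, -2.1]
grip_width: 44.8
time: 22.5
tool_pos: [557.7, 315.4, 120.4]
tcp_rot: [-1.086, 1.568, -2.701]
contact_force: [1.0, -1.1, -1.1]
grip_width: 45.6
time: 22.83
tool_pos: [554.7, 352.3, 120.6]
tcp_rot: [-0.896, 1.567, -2.51]
contact_force: [-0.1, -0.3, -1.4]
grip_width: 45.7
t 22.83 tcp [554.7 352.3 120.6] ydir -2.48 tilt z -1.0 | shift [10.06  0.1  -0.15] turn 0.000 F [-0.1 -0.3 -1.4] w 45.7
```

```bash
python3 -m handwheel '[[[3,0,0,0],[3,0,0,0],[2,0,0,0],[1,0,0,0],[0.5,0,0,0],[0,0,0,0],[0,0,0,0],[0,0,0,0]]]'; python3 -c "
from h import *
go(555.5,353.5,17,-2.5)"
```

```text
time: 23.5
tool_pos: [556.7, 353.1, 29.3]
tcp_rot: [2.034, 1.568, 0.419]
contact_force: [0.6, -0.9, -0.9]
grip_width: 45.8
t 23.50 tcp [556.7 353.1  29.3] ydir -2.55 tilt z -1.0 | shift [ 1.23 -0.12 -0.04] turn -0.001 F [ 0.6 -0.9 -0.9] w 45.8
```

```bash
python3 -m handwheel '[[[0.4,0,0,0],[0.3,0,0,0],[0.2,0,0,0],[0.1,0,0,0],[0.1,0,0,0],[0,0,0,0],[0,0,0,0]]]'; python3 -c "
from h import *
go(555.5,353.5,17,-2.5)"
```

```text
time: 24.08
tool_pos: [555.4, 352.9, 17.0]
tcp_rot: [-0.559, 1.571, -2.174]
contact_force: [-2.3, -1.7, 2.4]
grip_width: 45.5
t 24.08 tcp [555.4 352.9  17. ] ydir -2.51 tilt z -1.0 | shift [ 0.    0.01 -0.06] turn -0.000 F [-2.3 -1.7  2.4] w 45.5
```

```bash
python3 -m handwheel '[[[0,0,0,0],[0,0,0,0],[0,0,0,0],[0,0,0,0],[0,0,0,0],[0,0,0,0]]]' 0.8; python3 -m handwheel '[[[-1,0,0,0],[-4,0,0,0],[-4,0,0,0],[-4,0,0,0],[-3,0,0,0],[0,0,0,0],[0,0,0,0]]]'; python3 - <<'E'
from h import *
go(497,-197,180,-2.5)
p,d=bot.capture('side');cv2.imwrite('pics/d9.png',p[:,:,::-1]);np.save('pics/d9.npy',d)
P=cloud('side',d);Z=P[...,2]+.66
s=P[(Z>43)&(Z<52)&(np.hypot(P[...,0]-553,P[...,1]-353)<30)];print(len(s),cv2.minEnclosingCircle(s[:,:2].astype(np.float32)),np.median(s[:,2]))
E
```

```text
time: 24.58
tool_pos: [555.6, 352.9, 16.5]
tcp_rot: [0.499, 1.571, -1.116]
contact_force: [-0.3, 0.1, 0.6]
grip_width: 73.2
time: 25.17
tool_pos: [556.5, 353.4, 180.0]
tcp_rot: [2.046, 1.565, 0.431]
contact_force: [-0.2, -0.0, -0.4]
grip_width: 73.4
t 25.17 tcp [556.5 353.4 180. ] ydir -2.52 tilt z -1.0 | shift [-0.16 -3.53 55.25] turn -0.000 F [-0.2 -0.  -0.4] w 73.4
234 ((553.3949584960938, 355.0002746582031), 23.230405807495117) 46.0004941502707
```

View pics/d9.png

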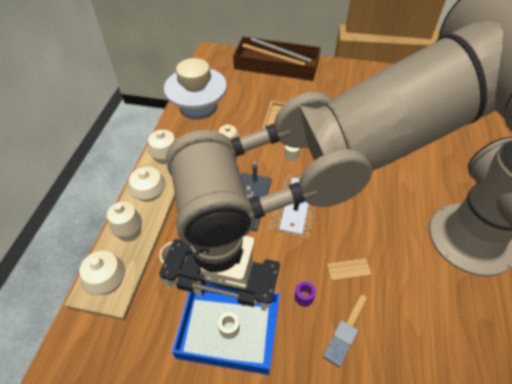

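Sleeve stands upright in the crate at (228,323). Now for the other one, sleeve A.

```bash
python3 -m handwheel '[[[0,-0.25,3.95,0],[0,-0.25,3.95,0],[0,-0.25,3.95,0],[0,-0.25,3.95,0],[0,-0.25,3.95,0],[0,-0.25,3.95,0],[0,-0.25,3.95,0],[0,-0.25,3.95,0]]]'; python3 -m handwheel '[[[0,-0.25,3.95,0],[0,-0.25,3.95,0],[0,-0.25,3.95,0],[0,-0.25,3.95,0],[0,-0.25,3.95,0],[0,-0.25,3.95,0],[0,0,0,-0.121],[0,0,0,-0.121]]]'; python3 -m handwheel '[[[0,0,0,-0.121],[0,0,0,-0.121],[0,0,0,-0.121],[0,0,0,-0.121],[0,0,0,-0.121],[0,0,0,-0.121],[0,0,0,-0.121],[0,0,0,-0.121]]]';python3 -m handwheel '[[[0,0,0,-0.121],[0,0,0,-0.121],[0,0,0,-0.119],[0,0,0,0],[0,0,0,0]]]'; python3 - <<'E'
from pin import *
go(496.5,-197,60,87.5)
p,d=bot.capture('wrist');cv2.imwrite('pics/w10.png',p[:,:,::-1]);np.save('pics/w10.npy',d); feats('wrist',d)
print(bot.get_obs()['joint_positions'].round(2))
E
```

```text
time: 25.88
tool_pos: [520.0, 36.4, 175.2]
tcp_rot: [-1.568, 1.567, 3.101]
contact_force: [0.1, -0.2, -0.1]
grip_width: 73.7
time: 26.55
tool_pos: [494.8, -200.1, 174.8]
tcp_rot: [-2.239, 1.567, 2.672]
contact_force: [-0.3, 0.3, 1.1]
grip_width: 73.5
time: 27.22
tool_pos: [495.3, -197.5, 175.0]
tcp_rot: [3.041, 1.567, 2.642]
contact_force: [0.7, 0.3, 0.1]
grip_width: 73.4
time: 27.63
tool_pos: [495.6, -197.6, 175.5]
tcp_rot: [2.684, 1.568, 2.637]
contact_force: [-0.1, 0.7, -0.1]
grip_width: 73.8
t 27.63 tcp [ 495.6 -197.6  175.5] ydir 87.28 tilt z -1.0 | shift [11.55  0.05  0.11] turn -0.004 F [-0.1  0.7 -0.1] w 73.8
wrist A (1292, array([ 497.4, -199.2]), 22.9, array([ 496.6, -199.2]), np.float64(42.3))
wrist grip ((456.6620178222656, -14.647012710571289), (50.47695541381836, 13.658750534057617), 87.49897766113281)
wrist base ((562.85888671875, 20.29192352294922), (219.55392456054688, 40.24156188964844), 87.6431884765625)
[-0.52  0.41  1.58 -0.    1.16 -2.05]
```

View pics/w10.png

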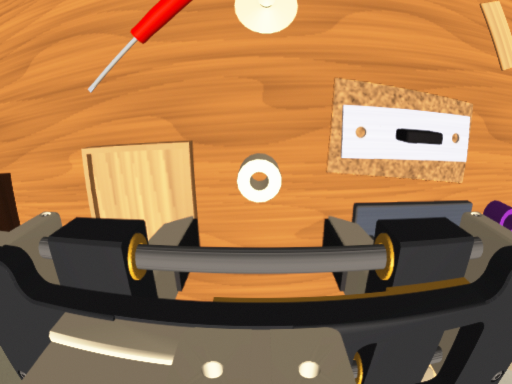

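The remaining grey sleeve is at (259,180) and its bore looks narrow. Descending to centre it along y.

```bash
python3 -m handwheel '[[[3,0,0.1,0],[4,0,0,0],[4,0,0,0],[3,0,0,0],[1.2,0,0,0],[0.9,0,0,0],[0,0,0,0],[0,0,0,0]]]' 0.8; python3 -m handwheel '[[[0,0,0,0],[0,0,0,0],[0,0,0,0],[0,0,0,0],[0,0,0,0],[0,0,0,0],[0,0,0,0],[0,0,0,0]]]' 0.35;  python3 -c "
from h import *
go(497,-197.6,12,87.5)"; python3 -m handwheel '[[[0,0,0,0],[0,0,0,0],[0,0,0,0],[0,0,0,0],[0,0,0,0]]]' 0.72; python3 -c "
from h import *
go(497,-197.6,12,87.5)"
```

```text
time: 28.35
tool_pos: [497.5, -198.2, 15.9]
tcp_rot: [-0.838, 1.571, -0.883]
contact_force: [0.4, -0.3, 0.3]
grip_width: 73.4
time: 29.02
tool_pos: [497.6, -198.3, 16.3]
tcp_rot: [-0.598, 1.57, -0.642]
contact_force: [-1.4, -0.1, 6.3]
grip_width: 45.4
t 29.02 tcp [ 497.6 -198.3   16.3] ydir 87.49 tilt z -1.0 | shift [ 0.43  0.07 -0.06] turn -0.000 F [-1.4 -0.1  6.3] w 45.4
time: 29.43
tool_pos: [497.1, -198.0, 15.5]
tcp_rot: [2.778, 1.57, 2.734]
contact_force: [0.8, -0.3, -0.4]
grip_width: 65.5
t 29.43 tcp [ 497.1 -198.    15.5] ydir 87.49 tilt z -1.0 | shift [ 0.35  0.04 -0.01] turn -0.000 F [ 0.8 -0.3 -0.4] w 65.5
```

Now I rotate back to jaws along x, drop 3.5 mm so the offset matches, and grip.

```bash
python3 -m handwheel '[[[0,0,0,0.121],[0,0,0,0.121],[0,0,0,0.121],[0,0,0,0.121],[0,0,0,0.121],[0,0,0,0.121],[0,0,0,0.121],[0,0,0,0.121]]]'; python3 -m handwheel '[[[0,0,0,0.121],[0,0,0,0.121],[0,0,0,0.121],[0,0,0,0.121],[0,0,0,0.119],[0.35,0,0,0],[0,0,0,0],[0,0,0,0]]]';  python3 -m handwheel '[[[0,0,0,0],[0,0,0,0],[0,0,0,0],[0,0,0,0],[0,0,0,0],[0,0,0,0],[0,0,0,0]]]' 0.3; python3 -c "
from h import *
go(497,-198,12,-2.5)"; python3 -m handwheel '[[[-1,0,0,0],[-3,0,0,0],[-4,0,0,0],[-3,0,0,0],[0,0,0,0],[0,0,0,0]]]'; python3 -c "
from h import *
go(587.1,1,124,-2.5)"
```

```text
time: 30.1
tool_pos: [497.2, -198.0, 15.5]
tcp_rot: [-2.438, 1.571, 2.828]
contact_force: [0.2, 0.0, 0.2]
grip_width: 66.3
time: 30.77
tool_pos: [497.0, -197.9, 11.8]
tcp_rot: [-1.901, 1.57, 2.771]
contact_force: [-0.1, 0.7, -0.9]
grip_width: 66.2
time: 31.35
tool_pos: [497.3, -198.1, 12.2]
tcp_rot: [0.611, 1.571, -1.003]
contact_force: [-0.4, 1.1, 0.2]
grip_width: 45.5
t 31.35 tcp [ 497.3 -198.1   12.2] ydir -2.51 tilt z -1.0 | shift [ 0.02 -0.03 -0.  ] turn -0.000 F [-0.4  1.1  0.2] w 45.5
time: 31.85
tool_pos: [498.1, -198.5, 124.4]
tcp_rot: [1.077, 1.566, -0.538]
contact_force: [-0.1, 0.8, -3.1]
grip_width: 45.4
t 31.85 tcp [ 498.1 -198.5  124.4] ydir -2.51 tilt z -1.0 | shift [  0.03   8.02 -20.32] turn -0.000 F [-0.1  0.8 -3.1] w 45.4
```

```bash
python3 -m handwheel '[[[0,1.34,-3.39,0],[0,1.34,-3.39,0],[0,1.34,-3.39,0],[0,1.34,-3.39,0],[0,1.34,-3.39,0],[0,1.34,-3.39,0],[0,0,0,0],[0,0,0,0]]]'; python3 -m handwheel '[[[1,0,0,0],[1.5,0,0,0],[1.5,0,0,0],[0,0,0,0],[0,0,0,0],[0,0,0,0],[0,0,0,0],[0,0,0,0]]]'; python3 - <<'E'
from cyl import *
go(587,1,80,-2.5)
for n,off in (('scene',1.04),('side',-.66)):
    p,d=bot.capture(n);P=cloud(n,d);P[...,2]-=off;cv2.imwrite(f'pics/{n}11.png',p[:,:,::-1])
    print(n,'sleeve',cyl(P,(587.3,1.5),n,76,108,23), 'pin',cyl(P,(587,3),n,19,38,12),cyl(P,(587,3),n,43,59,7.5),'postP',cyl(P,(590,71),n,20,75,7))
im=[cv2.resize(cv2.imread('pics/scene11.png')[140:240,210:310],None,fx=4,fy=4),cv2.resize(cv2.imread('pics/side11.png')[120:220,190:290],None,fx=4,fy=4)]
cv2.imwrite('pics/c11.png',np.hstack(im))
E
```

```text
time: 32.52
tool_pos: [585.7, 3.5, 120.3]
tcp_rot: [-1.6, 1.567, 3.072]
contact_force: [-0.2, -0.4, -1.8]
grip_width: 45.8
time: 33.18
tool_pos: [587.0, 1.2, 83.0]
tcp_rot: [1.404, 1.569, -0.211]
contact_force: [-0.7, -0.3, -1.4]
grip_width: 45.7
t 33.18 tcp [587.    1.2  83. ] ydir -2.55 tilt z -1.0 | shift [0.3  0.   0.02] turn -0.001 F [-0.7 -0.3 -1.4] w 45.7
scene sleeve (88, array([586.94,   1.69]), 'rms', np.float64(0.55)) pin (30, array([587.35,   1.  ]), 'rms', np.float64(0.57)) (8, array([5.8744e+02, 3.0000e-02]), 'rms', np.float64(0.42)) postP (59, array([589.66,  69.62]), 'rms', np.float64(0.7))
side sleeve (109, array([584.38,   2.32]), 'rms', np.float64(0.63)) pin (26, array([584.41,   1.84]), 'rms', np.float64(0.42)) (11, array([586.26,   3.82]), 'rms', np.float64(0.92)) postP (48, array([587.84,  70.16]), 'rms', np.float64(0.66))
```

View pics/c11.png

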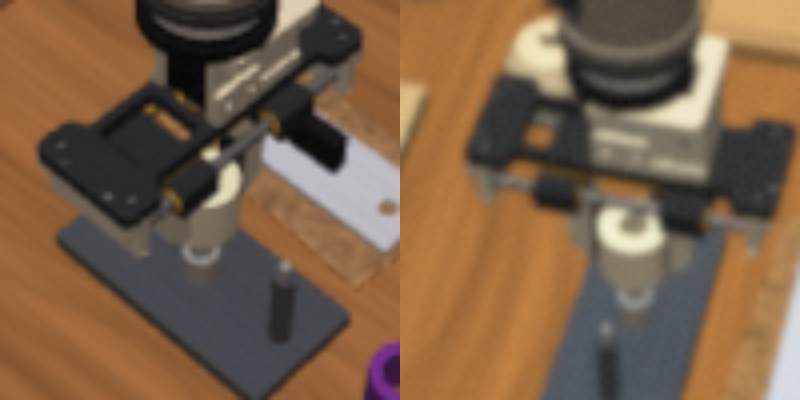

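Sleeve and pin agree within 0.7 mm, so I'm lowering it gently.

```bash
python3 -m handwheel '[[[0.2,0.02,0.04,0],[0.2,0,0,0],[0.2,0,0,0],[0.2,0,0,0],[0,0,0,0],[0,0,0,0],[0,0,0,0]]]';python3 -m handwheel '[[[0.3,0,0,0],[0.3,0,0,0],[0.3,0,0,0],[0,0,0,0],[0,0,0,0],[0,0,0,0]]]'; python3 -c "
from h import *
go(587.2,1,68,-2.5)"
```

```text
time: 33.87
tool_pos: [586.7, 1.2, 74.1]
tcp_rot: [0.391, 1.571, -1.223]
contact_force: [-0.3, -0.2, -0.8]
grip_width: 45.5
time: 34.37
tool_pos: [586.7, 1.2, 65.1]
tcp_rot: [0.124, 1.571, -1.49]
contact_force: [0.1, -0.3, -0.8]
grip_width: 44.9
t 34.37 tcp [586.7   1.2  65.1] ydir -2.52 tilt z -1.0 | shift [-0.29  0.05  0.02] turn -0.000 F [ 0.1 -0.3 -0.8] w 44.9
```

Bottom is now at about z 53 with no force, so the sleeve is over the nose. Continuing to the shoulder.

```bash
python3 -m handwheel '[[[0.3,0,0,0],[0.3,0,0,0],[0.2,0,0,0],[0.1,0,0,0],[0.1,0,0,0],[0,0,0,0],[0,0,0,0],[0,0,0,0]]]';python3 -m handwheel '[[[0.1,0,0,0],[0.05,0,0,0],[0,0,0,0],[0,0,0,0],[0,0,0,0]]]'; python3 -c "
from h import *
go(587.2,1,68,-2.5)"
```

```text
time: 35.03
tool_pos: [586.8, 1.2, 55.3]
tcp_rot: [1.105, 1.571, -0.51]
contact_force: [-0.5, -0.3, -0.6]
grip_width: 45.2
time: 35.45
tool_pos: [586.7, 1.2, 53.7]
tcp_rot: [0.809, 1.571, -0.806]
contact_force: [1.0, 0.4, -1.0]
grip_width: 45.7
t 35.45 tcp [586.7   1.2  53.7] ydir -2.52 tilt z -1.0 | shift [-1.43  0.05  0.02] turn -0.000 F [ 1.   0.4 -1. ] w 45.7
```

```bash
python3 -m handwheel '[[[0.1,0,0,0],[0,0,0,0],[0,0,0,0],[0,0,0,0]]]';python3 -c "
from h import *
go(587.2,1,68,-2.5)"; python3 -m handwheel '[[[0.1,0,0,0],[0,0,0,0],[0,0,0,0],[0,0,0,0]]]'; python3 -c "
from h import *
go(587.2,1,68,-2.5)"
```

```text
time: 35.78
tool_pos: [586.9, 1.2, 53.2]
tcp_rot: [1.32, 1.57, -0.295]
contact_force: [-1.5, -0.2, 5.0]
grip_width: 45.4
t 35.78 tcp [586.9   1.2  53.2] ydir -2.52 tilt z -1.0 | shift [-1.48  0.04  0.02] turn -0.000 F [-1.5 -0.2  5. ] w 45.4
time: 36.12
tool_pos: [586.9, 1.2, 53.1]
tcp_rot: [1.356, 1.57, -0.259]
contact_force: [-4.1, 0.3, 12.6]
grip_width: 45.6
t 36.12 tcp [586.9   1.2  53.1] ydir -2.51 tilt z -1.0 | shift [-1.49  0.03  0.02] turn -0.000 F [-4.1  0.3 12.6] w 45.6
```

It stopped at bottom z 41.1 with 12.6 N pushing back, i.e. on the shoulder, so this sleeve goes in the tray.

```bash
python3 -m handwheel '[[[-0.5,0,0,0],[-1.5,0,0,0],[-2.5,0,0,0],[-2.5,0,0,0],[-0.5,0,0,0],[0,0,0,0],[0,0,0,0]]]'; python3 -m handwheel '[[[0,-0.5,3.87,0],[0,-0.5,3.87,0],[0,-0.5,3.87,0],[0,-0.5,3.87,0],[0,-0.5,3.87,0],[0,-0.5,3.87,0],[0,-0.5,3.87,0],[0,-0.5,3.87,0]]]'; python3 -m handwheel '[[[0,-0.5,3.87,0],[0,0,0,0],[0,0,0,0],[0,0,0,0]]]'; python3 -c "
from h import *
go(527.3,-344.8,24,-2.5)"
```

```text
time: 36.7
tool_pos: [586.3, 1.2, 125.8]
tcp_rot: [-1.525, 1.57, -3.14]
contact_force: [0.5, 0.6, -0.7]
grip_width: 45.5
time: 37.37
tool_pos: [531.6, -307.5, 124.4]
tcp_rot: [-2.177, 1.567, 2.491]
contact_force: [1.4, -0.1, -1.5]
grip_width: 45.5
time: 37.7
tool_pos: [525.6, -343.9, 124.7]
tcp_rot: [-2.331, 1.567, 2.337]
contact_force: [-0.1, 1.4, -1.6]
grip_width: 45.7
t 37.70 tcp [ 525.6 -343.9  124.7] ydir -2.56 tilt z -1.0 | shift [10.07  0.2   0.11] turn -0.001 F [-0.1  1.4 -1.6] w 45.7
```

```bash
python3 -m handwheel '[[[3,0.1,0.1,0],[3,0,0,0],[2,0,0,0],[1.2,0,0,0],[0.5,0,0,0],[0,0,0,0],[0,0,0,0],[0,0,0,0]]]'; python3 -c "
from h import *
go(527.3,-344.8,19,-2.5)"
```

```text
time: 38.37
tool_pos: [528.3, -346.2, 31.2]
tcp_rot: [0.916, 1.568, -0.698]
contact_force: [0.1, -0.1, -1.3]
grip_width: 45.6
t 38.37 tcp [ 528.3 -346.2   31.2] ydir -2.50 tilt z -1.0 | shift [ 1.22 -0.11 -0.13] turn 0.000 F [ 0.1 -0.1 -1.3] w 45.6
```

```bash
python3 -m handwheel '[[[0.4,0,0,0],[0.3,0,0,0],[0.2,0,0,0],[0.1,0,0,0],[0.1,0,0,0],[0,0,0,0],[0,0,0,0]]]'; python3 -c "
from h import *
go(527.3,-344.8,19,-2.5)"
```

```text
time: 38.95
tool_pos: [527.3, -345.8, 19.2]
tcp_rot: [-0.939, 1.571, -2.554]
contact_force: [-2.2, 2.2, 4.8]
grip_width: 45.6
t 38.95 tcp [ 527.3 -345.8   19.2] ydir -2.52 tilt z -1.0 | shift [ 0.02 -0.   -0.1 ] turn -0.000 F [-2.2  2.2  4.8] w 45.6
```

```bash
python3 -m handwheel '[[[0,0,0,0],[0,0,0,0],[0,0,0,0],[0,0,0,0],[0,0,0,0],[0,0,0,0]]]' 0.8; python3 -m handwheel '[[[-1,0,0,0],[-4,0,0,0],[-4,0,0,0],[-4,0,0,0],[-4,0,0,0],[0,-3,0,0],[0,-3,0,0],[0,0,0,0]]]'; python3 -m handwheel '[[[0,0,0,0],[0,0,0,0],[0,0,0,0]]]'; python3 - <<'E'
from cyl import *
go(527.3,-344.8,19,-2.5)
for n,off in (('scene',1.04),('side',-.66)):
    p,d=bot.capture(n);P=cloud(n,d);P[...,2]-=off;cv2.imwrite(f'pics/{n}12.png',p[:,:,::-1]); Z=P[...,2]
    for nm,c,z in (('tray',(526,-345),(45,54)),('crate',(554,353),(43,52)),('pot',(695,-206),(20,80)),('cup',(718,224),(50,60))):
        s=P[(Z>z[0])&(Z<z[1])&(np.hypot(P[...,0]-c[0],P[...,1]-c[1])<45)]
        if len(s): print(n,nm,len(s),np.round(cv2.minEnclosingCircle(s[:,:2].astype(np.float32))[0],1),np.median(s[:,2]).round(1))
    s=P[(Z>33)&(Z<46)&(abs(P[...,0]-457)<40)&(abs(P[...,1]+13)<70)]
    print('cover grip',cv2.minAreaRect(s[:,:2].astype(np.float32)),np.median(s[:,2]))
E
```

```text
time: 39.45
tool_pos: [527.4, -345.8, 18.6]
tcp_rot: [0.107, 1.571, -1.508]
contact_force: [0.1, 0.1, 0.2]
grip_width: 73.0
time: 40.12
tool_pos: [463.4, -342.5, 190.1]
tcp_rot: [-1.611, 1.569, 3.056]
contact_force: [0.7, -1.3, 0.0]
grip_width: 73.6
time: 40.37
tool_pos: [468.3, -343.4, 188.9]
tcp_rot: [1.01, 1.57, -0.605]
contact_force: [-0.6, -0.6, 0.0]
grip_width: 73.7
t 40.37 tcp [ 468.3 -343.4  188.9] ydir -2.50 tilt z -1.0 | shift [16.99  5.89 -0.12] turn -0.000 F [-0.6 -0.6  0. ] w 73.7
scene tray 123 [ 528. -343.] 48.6
scene crate 215 [555.5 354. ] 46.3
scene pot 594 [ 698.2 -205.5] 50.8
scene cup 208 [719.4 223.7] 53.9
cover grip ((458.2693176269531, -12.424640655517578), (50.5371208190918, 14.451032638549805), 86.4432144165039) 38.89401280639904
side tray 92 [ 523.2 -345.1] 48.2
side crate 233 [552.9 354.4] 46.6
side pot 415 [ 691.9 -202.4] 49.4
side cup 172 [716.6 224.5] 54.0
cover grip ((453.6703796386719, -9.499183654785156), (48.900787353515625, 13.65408992767334), 86.69613647460938) 38.966349943829954
```

View pics/scene12.png

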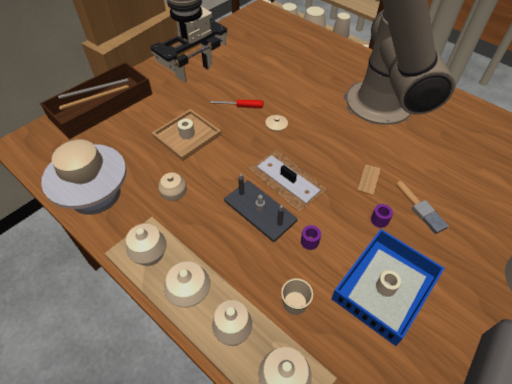

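View pics/side12.png

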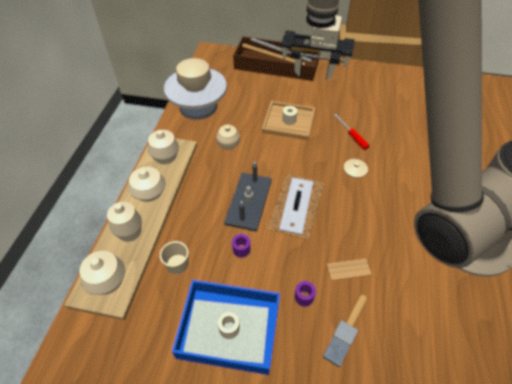

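Both pictures show everything in place. One sleeve stands in the tray (scene (186,128)) and one in the crate (388,283). The cover lies flat on the mat (288,178), the pot and cup haven't moved, and the arm is clear. Handing in.

```bash
python3 -c "
from plant import bot
print(bot.close_job())"
```

```text
the job is handed in; nothing more can be done
None
```

The job is done and handed in at about 40.5 s of the 72 s allowed; the hand-in gives no verdict.

- **Cover:** it lies flat, grip up, on the cork mat, with the two middles about 2 mm apart.
- **Wide-bore sleeve (the one near the crate):** it went right down to the gauge base with no stop at the shoulder (bottom at about z 16 mm, 4 N). It now stands within a few mm of the crate's middle.
- **Narrow-bore sleeve:** it stopped on the shoulder (bottom at about z 41 mm, 5 to 13 N). It now stands within a few mm of the tray's middle.

In the last pictures from both cameras, the rim heights match sleeves standing upright on each floor. The pot and cup read within 1 mm of their starting positions, and the purple rings were not touched. The arm was clear with the fingers empty.

**Disagreements and gaps:**
- The scene and side cameras differ by up to 6 mm in x, which is more than the stated 2 mm. I corrected for this using positions fixed by gripping the parts.
- I did not release either sleeve on the pin; seating was judged from height and contact force.

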